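Hang three lanterns on a rocking bar

TASK

One of the three look-alike lanterns has a full candle inside and weighs about twice as much as each of the other two, so feel by lifting which it is. Hang all three by their hooks on the rocking bar of the lantern stand, alternately left and right so that the bar never dips down to its stop: a light one, then the heavy one on the other side, then the other light one beside the first. Lower each gently, choose the places along the bar so that it ends up at rest and level, and leave the mug, book, remote control and succulent where they are.

Things in the scene. Friction and masses are not known exactly. Their poses are not given: they have to be found in the camera images.
- lantern_a: lantern: eight opal panes in a dark steel frame, 72 mm across, 106 mm high without handle and hook (204 mm with them), like the other two. Origin: centre of its underside, z up, x towards the hook's tip; at first x points away from the robot within 0.35 rad. Mass about 0.19 kg, or 0.38 kg for the one with the full candle (candles vary by 8 per cent), which cannot be seen and differs from start to start
- lantern_a_grip (a point): middle of the free height of the lantern's flat steel handle plate: x = -34 mm, z = 140 mm in the lantern's frame. The plate is upright, 20 mm wide along y, 6 mm thick along x, free from z = 106 to 168 mm; pinch it by its two edges, from above or tilted back towards -x. The gripper must keep out of the hook's hollow, where the bar goes
- lantern_a_hook (a point): hollow under the top of the lantern's hook, where the bar comes to lie: on the lantern's axis, 196 mm above its underside. The hook is 8 mm round steel; it rises from the plate, curves over the axis towards +x and its tip ends at x = 22 mm, z = 170 mm, pointing down. Free space in the hollow: x = -30 to +18 mm
- lantern_b: lantern: eight opal panes in a dark steel frame, 72 mm across, 106 mm high without handle and hook (204 mm with them), like the other two. Origin: centre of its underside, z up, x towards the hook's tip; at first x points away from the robot within 0.35 rad. Mass about 0.19 kg, or 0.38 kg for the one with the full candle (candles vary by 8 per cent), which cannot be seen and differs from start to start
- lantern_b_grip (a point): middle of the free height of the lantern's flat steel handle plate: x = -34 mm, z = 140 mm in the lantern's frame. The plate is upright, 20 mm wide along y, 6 mm thick along x, free from z = 106 to 168 mm; pinch it by its two edges, from above or tilted back towards -x. The gripper must keep out of the hook's hollow, where the bar goes
- lantern_b_hook (a point): hollow under the top of the lantern's hook, where the bar comes to lie: on the lantern's axis, 196 mm above its underside. The hook is 8 mm round steel; it rises from the plate, curves over the axis towards +x and its tip ends at x = 22 mm, z = 170 mm, pointing down. Free space in the hollow: x = -30 to +18 mm
- lantern_c: lantern: eight opal panes in a dark steel frame, 72 mm across, 106 mm high without handle and hook (204 mm with them), like the other two. Origin: centre of its underside, z up, x towards the hook's tip; at first x points away from the robot within 0.35 rad. Mass about 0.19 kg, or 0.38 kg for the one with the full candle (candles vary by 8 per cent), which cannot be seen and differs from start to start
- lantern_c_grip (a point): middle of the free height of the lantern's flat steel handle plate: x = -34 mm, z = 140 mm in the lantern's frame. The plate is upright, 20 mm wide along y, 6 mm thick along x, free from z = 106 to 168 mm; pinch it by its two edges, from above or tilted back towards -x. The gripper must keep out of the hook's hollow, where the bar goes
- lantern_c_hook (a point): hollow under the top of the lantern's hook, where the bar comes to lie: on the lantern's axis, 196 mm above its underside. The hook is 8 mm round steel; it rises from the plate, curves over the axis towards +x and its tip ends at x = 22 mm, z = 170 mm, pointing down. Free space in the hollow: x = -30 to +18 mm
- bar (a joint): tilt of the rocking bar, rad: 0 level, positive when its left (+y) end is up; stops at +-0.22. A rubber torsion bush centres it: 2.1 N m of unbalanced moment per rad, well damped. One light lantern 175 mm out tilts it 0.155; the heavy one 130 mm out alone, or both light ones on one side, push it onto its stop
- bar_middle (a point): middle of the bar, on its pivot, 270 mm above the table; turns with the bar: y along it to the left end, x away from the robot. Straight 14 mm round steel rod, bare from 50 to 195 mm on each side, a 26 mm wooden ball at each end. A hung hook lies on the rod's top, 7 mm above this axis. Lanterns on one side need 80 mm or more between axes; nearer than 85 mm to the middle the fingers may touch block or fork
- stand: dark steel lantern stand, fixed: base disc 190 mm across, post 20 mm thick, origin at the centre of its underside. At the pivot the bar has a wooden block 100 mm long, 36 mm high and thick, held in a fork that reaches 34 mm from the pivot in x and 11 mm above it
- mug: blue ceramic mug, 80 mm across, 95 mm high, bystander; origin at the centre of its underside
- book: closed blue book, 150 x 210 x 26 mm, lying flat, bystander; origin at the centre of its underside
- remote: black remote control, 45 x 170 x 18 mm, lying flat, bystander; origin at the centre of its underside
- succulent: small succulent in a terracotta pot, 92 mm across, about 100 mm high, bystander; origin at the centre of its underside
Mind the look-alikes: they are no part of the job. What is shaped like the lantern_a but pink is not meant. What is shaped like the lantern_b but brown is not meant.

How it is judged (in metres and radians):
On the way, in this order (a step that is already met when the one before it is completed fails the run):
1. a first lantern hangs on the bar, let go (((x of lantern_a_hook in the frame of bar_middle between -0.015 and 0.015 m and z of lantern_a_hook in the frame of bar_middle between 0.001 and 0.014 m and (y of lantern_a_hook in the frame of bar_middle between 0.05 and 0.2 m or y of lantern_a_hook in the frame of bar_middle between -0.2 and -0.05 m) and angle between lantern_a's own z axis and vertical below 0.35 rad and contact force between the fingers and lantern_a below 0.1 N) or (x of lantern_b_hook in the frame of bar_middle between -0.015 and 0.015 m and z of lantern_b_hook in the frame of bar_middle between 0.001 and 0.014 m and (y of lantern_b_hook in the frame of bar_middle between 0.05 and 0.2 m or y of lantern_b_hook in the frame of bar_middle between -0.2 and -0.05 m) and angle between lantern_b's own z axis and vertical below 0.35 rad and contact force between the fingers and lantern_b below 0.1 N) or (x of lantern_c_hook in the frame of bar_middle between -0.015 and 0.015 m and z of lantern_c_hook in the frame of bar_middle between 0.001 and 0.014 m and (y of lantern_c_hook in the frame of bar_middle between 0.05 and 0.2 m or y of lantern_c_hook in the frame of bar_middle between -0.2 and -0.05 m) and angle between lantern_c's own z axis and vertical below 0.35 rad and contact force between the fingers and lantern_c below 0.1 N))), for 0.2 s.
2. a second lantern hangs on the other side of the pivot, both let go ((((x of lantern_a_hook in the frame of bar_middle between -0.015 and 0.015 m and z of lantern_a_hook in the frame of bar_middle between 0.001 and 0.014 m and y of lantern_a_hook in the frame of bar_middle between 0.05 and 0.2 m and angle between lantern_a's own z axis and vertical below 0.35 rad and contact force between the fingers and lantern_a below 0.1 N) and (x of lantern_b_hook in the frame of bar_middle between -0.015 and 0.015 m and z of lantern_b_hook in the frame of bar_middle between 0.001 and 0.014 m and y of lantern_b_hook in the frame of bar_middle between -0.2 and -0.05 m and angle between lantern_b's own z axis and vertical below 0.35 rad and contact force between the fingers and lantern_b below 0.1 N)) or ((x of lantern_a_hook in the frame of bar_middle between -0.015 and 0.015 m and z of lantern_a_hook in the frame of bar_middle between 0.001 and 0.014 m and y of lantern_a_hook in the frame of bar_middle between 0.05 and 0.2 m and angle between lantern_a's own z axis and vertical below 0.35 rad and contact force between the fingers and lantern_a below 0.1 N) and (x of lantern_c_hook in the frame of bar_middle between -0.015 and 0.015 m and z of lantern_c_hook in the frame of bar_middle between 0.001 and 0.014 m and y of lantern_c_hook in the frame of bar_middle between -0.2 and -0.05 m and angle between lantern_c's own z axis and vertical below 0.35 rad and contact force between the fingers and lantern_c below 0.1 N)) or ((x of lantern_b_hook in the frame of bar_middle between -0.015 and 0.015 m and z of lantern_b_hook in the frame of bar_middle between 0.001 and 0.014 m and y of lantern_b_hook in the frame of bar_middle between 0.05 and 0.2 m and angle between lantern_b's own z axis and vertical below 0.35 rad and contact force between the fingers and lantern_b below 0.1 N) and (x of lantern_a_hook in the frame of bar_middle between -0.015 and 0.015 m and z of lantern_a_hook in the frame of bar_middle between 0.001 and 0.014 m and y of lantern_a_hook in the frame of bar_middle between -0.2 and -0.05 m and angle between lantern_a's own z axis and vertical below 0.35 rad and contact force between the fingers and lantern_a below 0.1 N)) or ((x of lantern_b_hook in the frame of bar_middle between -0.015 and 0.015 m and z of lantern_b_hook in the frame of bar_middle between 0.001 and 0.014 m and y of lantern_b_hook in the frame of bar_middle between 0.05 and 0.2 m and angle between lantern_b's own z axis and vertical below 0.35 rad and contact force between the fingers and lantern_b below 0.1 N) and (x of lantern_c_hook in the frame of bar_middle between -0.015 and 0.015 m and z of lantern_c_hook in the frame of bar_middle between 0.001 and 0.014 m and y of lantern_c_hook in the frame of bar_middle between -0.2 and -0.05 m and angle between lantern_c's own z axis and vertical below 0.35 rad and contact force between the fingers and lantern_c below 0.1 N)) or ((x of lantern_c_hook in the frame of bar_middle between -0.015 and 0.015 m and z of lantern_c_hook in the frame of bar_middle between 0.001 and 0.014 m and y of lantern_c_hook in the frame of bar_middle between 0.05 and 0.2 m and angle between lantern_c's own z axis and vertical below 0.35 rad and contact force between the fingers and lantern_c below 0.1 N) and (x of lantern_a_hook in the frame of bar_middle between -0.015 and 0.015 m and z of lantern_a_hook in the frame of bar_middle between 0.001 and 0.014 m and y of lantern_a_hook in the frame of bar_middle between -0.2 and -0.05 m and angle between lantern_a's own z axis and vertical below 0.35 rad and contact force between the fingers and lantern_a below 0.1 N)) or ((x of lantern_c_hook in the frame of bar_middle between -0.015 and 0.015 m and z of lantern_c_hook in the frame of bar_middle between 0.001 and 0.014 m and y of lantern_c_hook in the frame of bar_middle between 0.05 and 0.2 m and angle between lantern_c's own z axis and vertical below 0.35 rad and contact force between the fingers and lantern_c below 0.1 N) and (x of lantern_b_hook in the frame of bar_middle between -0.015 and 0.015 m and z of lantern_b_hook in the frame of bar_middle between 0.001 and 0.014 m and y of lantern_b_hook in the frame of bar_middle between -0.2 and -0.05 m and angle between lantern_b's own z axis and vertical below 0.35 rad and contact force between the fingers and lantern_b below 0.1 N)))), for 0.2 s.
At the end, for the whole second after the job is handed in: All three lanterns hang by their hooks on the bare rod, let go, upright within 20 degrees and swaying at less than 0.1 m/s; the bar is still and level within 2 degrees (0.035 rad); mug, book, remote control and succulent are within 20 mm of where they stood (x of lantern_a_hook in the frame of bar_middle between -0.015 and 0.015 m and z of lantern_a_hook in the frame of bar_middle between 0.001 and 0.014 m and (y of lantern_a_hook in the frame of bar_middle between 0.05 and 0.2 m or y of lantern_a_hook in the frame of bar_middle between -0.2 and -0.05 m) and angle between each of lantern_a, lantern_b, lantern_c's own z axis and vertical below 0.35 rad and contact force between the fingers and lantern_a below 0.1 N and x of lantern_b_hook in the frame of bar_middle between -0.015 and 0.015 m and z of lantern_b_hook in the frame of bar_middle between 0.001 and 0.014 m and (y of lantern_b_hook in the frame of bar_middle between 0.05 and 0.2 m or y of lantern_b_hook in the frame of bar_middle between -0.2 and -0.05 m) and contact force between the fingers and lantern_b below 0.1 N and x of lantern_c_hook in the frame of bar_middle between -0.015 and 0.015 m and z of lantern_c_hook in the frame of bar_middle between 0.001 and 0.014 m and (y of lantern_c_hook in the frame of bar_middle between 0.05 and 0.2 m or y of lantern_c_hook in the frame of bar_middle between -0.2 and -0.05 m) and contact force between the fingers and lantern_c below 0.1 N and value of joint bar between -0.035 and 0.035 rad and velocity of joint bar between -0.08 and 0.08 rad/s and linear speed of each of lantern_a, lantern_b, lantern_c below 0.1 m/s and distance of each of mug, book, remote, succulent from where it was at the start of the episode below 0.02 m); the robot touches nothing.
It fails at once if the bar dips to its stop (beyond 0.205 rad) (value of joint bar above 0.205 rad or value of joint bar below -0.205 rad).
It fails at once if the bar is jolted: it swings faster than 1.5 rad/s (velocity of joint bar above 1.5 rad/s or velocity of joint bar below -1.5 rad/s).
It fails at once if a lantern is tipped over (beyond 60 degrees) (angle between any of lantern_a, lantern_b, lantern_c's own z axis and vertical above 1.05 rad).
It fails at once if a bystander is moved more than 20 mm (distance of any of mug, book, remote, succulent from where it was at the start of the episode above 0.02 m).
It also fails if it takes over 72 s, if anything falls off the work surface, if the arm or the gripper's body presses on something with over 40 N, if the wrist force passes 120 N, or if a joint passes its speed limit or range.

ROBOT

A 6-joint arm with a two-finger parallel gripper is mounted at the origin on the work surface. World frame = base frame: x ahead of the robot, y to its left, z up, the work surface at z = 0. Lengths are in m, angles in degrees, forces in N, time in s.
With the tool pointing down it reaches from about 0.35 to 0.875 m from the base axis. Payload 4.2 kg.
Tool frame: the origin (TCP) lies on the centre line of the jaws, within the pads' length; the fingertips stand 11 mm ahead of it and the grasp point (between the pads) lies 8 mm behind it; z points along the fingers, y is the line along which they close (so a half turn about z gives the same grasp; the last joint's range is limited). The gripper opens to 87 mm and grips with 3 to 60 N. Pads are 19 mm wide; open, the fingers measure 117 mm over their backs; the gripper's body (75 mm by 190 mm) begins 51 mm behind the grasp point.
Start: joints at [-54.683, 22.042, 0.453, 0, -68.411, -14.817], TCP at [0.219, -0.585, 0.209] pointing down, gripper open.
Joint ranges: [-179.83, 179.83], [-69.29, 118.12], [-61.27, 80.66], [-181.25, 117.63], [-171.15, -9.14], [-177.46, 177.46]. Speed limits (degrees/s): [159.86, 159.86, 180, 180, 180, 180].

INTERFACE

Orientations are given as a 3x3 rotation matrix whose columns are the frame's x, y, z axes.
In Python, from station import r gives the robot as it stands.
- The arm moves only by the tool servo_tool, never from a script. Its argument "commands" is a list that holds one entry, the list of rows, each a list of 7 numbers: the closure, from 0 (fully open) to 1 (shut), then the shift along the tool's x, y, z in mm, then the turn, a rotation vector about the tool's x, y, z in rad. In form: [[[claw, x, y, z, ax, ay, az], ...]]. A call has exactly 5 rows; each row is the pose to reach, as a shift and turn from the pose commanded when the call began, along the tool's axes at that moment; what a row does not reach only later rows make up. A row lasts 1/10 s, in which the tool goes at most 50 mm and 8.59 degrees, less where a joint would pass 70% of its speed; a pose out of reach is approached as far as the arm can. A call with a gripper value outside its range is refused whole. The fingers move at their own pace and stop on an object; the grip force is fixed at half the most. Time passes only in rows, so rows that repeat a pose let the fingers close, or fill a call up. It gives the time, the measured TCP pose, the force, the opening and the grip force at its end, in the units of the state.
- r.sense(): the state, without advancing time (a new reading comes with each control period).
- r.capture(name): name is "scene" or "top"; returns a dict with "pixels" (420x560x3 uint8, red, green, blue), "camera_matrix" (3x3 intrinsics, pixels), "R" (3x3) and "t" (3): a world point X has camera coordinates R X + t. Camera axes: x right, y down, z forward; pixel columns grow to the right and rows downward; lengths in m; the calibration is good to about 2 mm. A picture is of the moment at which its call begins. There is no depth.
- r.finish_job(): hands the job in; it is judged then, once.
The state is a dict: "time_s": time; "joints": joint angles; "joint_velocities": joint speeds; "effort": joint torques, N m; "tcp_pos": TCP position; "ee_rot": TCP orientation; "wrist_force": force on the tool from outside, world axes, zero at the start; "moment": the same for the moment, N m; "gripper_width": opening from 0.0 (shut) to 1.0 (fully open); "gripper_force": force on a finger pad.
Only numpy, scipy, OpenCV 4.12 (cv2) and the standard library are available. Lean on these libraries where they do the work, as an engineer would, in place of code of your own. Each camera call takes 0.05 s, during which the arm holds its last target. There are 200 camera calls.

## Working session

There is one attempt and no reset: what is moved stays moved. The work goes in short steps, Python scripts to look and compute and a tool call to move; the robot and the scene stay as the last step left them, time stands still between calls to the robot, and variables do not carry over. Pictures are saved under pics/ and viewed, at most 10 in all, crops included, and the job is handed in when it is done.

Besides the shell and the picture viewer there is one more tool, called after "Emit:" by a JSON object that holds its "name" and its "arguments". servo_tool: Moves the arm, as the interface text tells. Its arguments: {"type":"object","properties":{"commands":{"type":"array","items":{"type":"array","items":{"type":"array","items":{"type":"number"}}}}},"required":["commands"]}

```bash
mkdir -p pics; ls; python3 - <<'E'
from station import r
import cv2,numpy as np
s=r.sense(); print({k:np.round(v,3).tolist() for k,v in s.items()})
for n in("scene","top"):
    c=r.capture(n); cv2.imwrite(f"pics/{n}0.png",cv2.cvtColor(c["pixels"],cv2.COLOR_RGB2BGR)); np.savez(f"{n}0.npz",**c)
    print(n,c["camera_matrix"].tolist(),np.round(c["R"],4).tolist(),np.round(c["t"],4).tolist(), (-c["R"].T@c["t"]).round(3))
E
```

```text
pics
{'time_s': 0.0, 'joints': [-54.684, 22.091, 0.379, -0.03, -68.411, -14.816], 'joint_velocities': [0.105, 0.015, 0.006, -0.003, -0.05, -0.024], 'effort': [-0.002, -39.067, 18.74, 4.22, 0.011, -0.0], 'tcp_pos': [0.219, -0.585, 0.208], 'ee_rot': [[-0.937, -0.35, -0.001], [-0.35, 0.937, 0.002], [0.0, 0.002, -1.0]], 'wrist_force': [0.168, 0.415, 0.343], 'moment': [0.024, 0.026, -0.012], 'gripper_force': 0.0, 'gripper_width': 0.996}
scene [[509.2166746553914, 0.0, 275.88143170126926], [0.0, 509.2166746553914, 212.63256651803678], [0.0, 0.0, 1.0]] [[0.418, 0.9083, -0.0185], [0.7167, -0.3422, -0.6077], [-0.5583, 0.2407, -0.794]] [-0.2402, -0.2713, 1.9695] [ 1.394 -0.349  1.394]
top [[523.107707482184, 0.0, 285.817046721985], [0.0, 523.107707482184, 207.50386205033217], [0.0, 0.0, 1.0]] [[-0.0093, -0.9998, 0.019], [-0.9881, 0.0062, -0.1534], [0.1533, -0.0202, -0.988]] [0.0209, 0.5203, 1.8389] [0.232 0.055 1.896]
```

View pics/scene0.png

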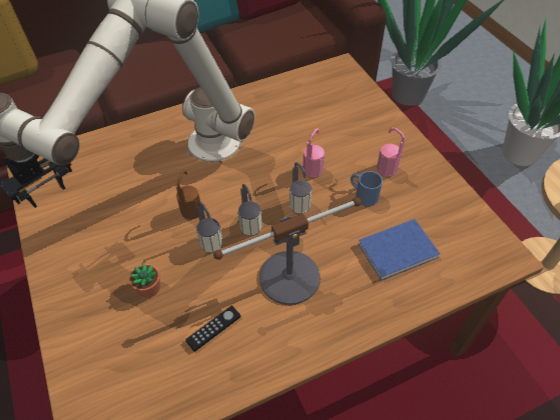

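View pics/top0.png

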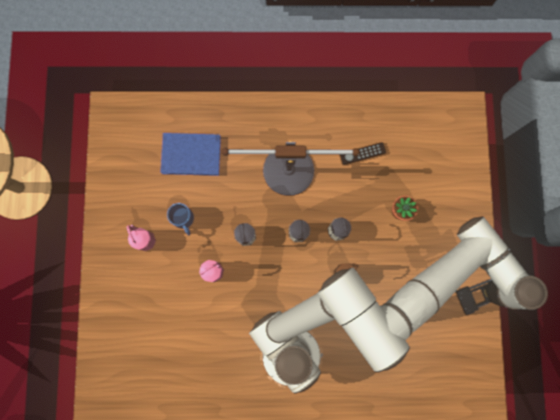

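The scene view shows three grey opal lanterns at (209,236), (250,217) and (300,196), which are (340,228), (299,231) and (244,234) in the top view. The look-alikes are pink at (314,160) and (389,158), and brown at (190,202). I choose the three grey ones and will check them in a close crop.

```bash
python3 - <<'E'
import cv2,numpy as np
a=cv2.imread("pics/scene0.png")[150:300,170:370]; b=cv2.imread("pics/top0.png")[130:260,215:365]
a=cv2.resize(a,None,fx=4,fy=4,interpolation=cv2.INTER_CUBIC)
b=cv2.resize(b,None,fx=4,fy=4,interpolation=cv2.INTER_CUBIC)
cv2.imwrite("pics/ca.png",a);cv2.imwrite("pics/cb.png",b)
E
```

```text
(no output)
```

View pics/ca.png

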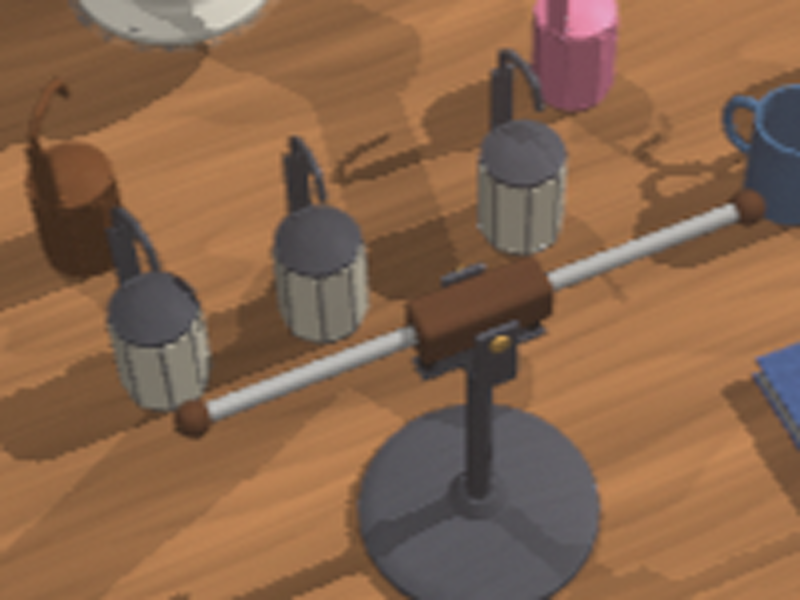

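View pics/cb.png

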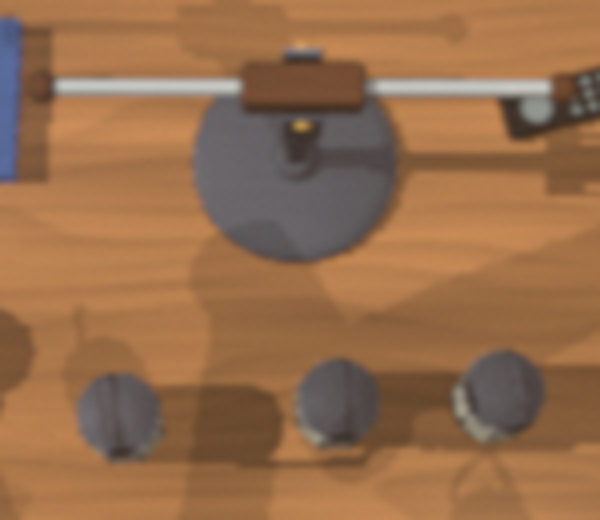

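The crops confirm that all three are grey, opal-paned lanterns. In the scene view the hook crowns are near (200,203), (244,185) and (296,163). The rod runs from (218,254) to (357,201), with its wooden block at (290,230). Next I triangulate.

```bash
cat > h.py <<'E'
import numpy as np,cv2
C={n:dict(np.load(f"{n}0.npz")) for n in("scene","top")}
def ray(n,p):
    c=C[n];o=-c["R"].T@c["t"];d=c["R"].T@np.linalg.solve(c["camera_matrix"],[p[0],p[1],1]);return o,d/np.linalg.norm(d)
def plane(n,p,z):
    o,d=ray(n,p);return o+d*(z-o[2])/d[2]
def tri(ps,pt):
    o1,d1=ray("scene",ps);o2,d2=ray("top",pt)
    s=np.linalg.lstsq(np.c_[d1,-d2],o2-o1,rcond=None)[0];a=o1+s[0]*d1;b=o2+s[1]*d2
    return (a+b)/2,np.linalg.norm(a-b)
def proj(n,X):
    c=C[n];q=c["camera_matrix"]@(c["R"]@X+c["t"]);return q[:2]/q[2]
E
python3 - <<'E'
from h import *
S=lambda x,y:(170+x/4-.4,150+y/4-.4); T=lambda x,y:(215+x/4-.4,130+y/4-.4)
print("block ends/rod ends")
for a,b in [((193,418),(564,86)),((750,207),(40,87))]: print(tri(S(*a),T(*b)))
print("stand",plane("scene",S(478,500),0.005),plane("top",T(295,160),0.005))
for n,cap,capT,tip,crown,plT in [("R",(155,305),(507,391),(155,267),(118,210),None),("M",(319,237),(341,397),(322,205),(297,140),(342,440)),("L",(523,152),(119,411),(540,105),(507,53),(122,455))]:
    print(n,"cap",tri(S(*cap),T(*capT)),"tip@.17",plane("scene",S(*tip),.17).round(3),"crown@.2",plane("scene",S(*crown),.2).round(3),"top cap@.1",plane("top",T(*capT),.1).round(3), plT and plane("top",T(*plT),.15).round(3))
for p in[(190,202),]: print("brown",plane("scene",p,.08))
for p in [(314,160),(389,158)]: print("pink",plane("scene",p,.08))
print("mug",plane("scene",(369,190),.06),"succ",plane("scene",(145,275),.08))
E
```

```text
block ends/rod ends
(array([ 0.6653225 , -0.20331346,  0.27427286]), np.float64(0.00019517115858864748))
(array([0.66692387, 0.21501683, 0.27130674]), np.float64(0.0004232691185882253))
stand [0.65803113 0.00743244 0.005     ] [0.66773212 0.00543381 0.005     ]
R cap (array([ 0.44062758, -0.17188162,  0.10141387]), np.float64(0.003161436609205083)) tip@.17 [ 0.458 -0.168  0.17 ] crown@.2 [ 0.419 -0.179  0.2  ] top cap@.1 [ 0.44  -0.174  0.1  ] None
M cap (array([ 0.43595966, -0.02882097,  0.10381669]), np.float64(0.001554193835619814)) tip@.17 [ 0.458 -0.03   0.17 ] crown@.2 [ 0.413 -0.03   0.2  ] top cap@.1 [ 0.436 -0.03   0.1  ] [ 0.394 -0.028  0.15 ]
L cap (array([0.42502509, 0.16107187, 0.10098431]), np.float64(0.0013158318403774796)) tip@.17 [0.438 0.167 0.17 ] crown@.2 [0.401 0.156 0.2  ] top cap@.1 [0.425 0.162 0.1  ] [0.383 0.156 0.15 ]
brown [ 0.30700157 -0.18886263  0.08      ]
pink [0.31588571 0.26858169 0.08      ]
pink [0.42175676 0.5106148  0.08      ]
mug [0.50454222 0.38222206 0.06      ] succ [ 0.51475853 -0.40151734  0.08      ]
```

```bash
cat >> h.py <<'E'
from scipy.spatial.transform import Rotation as Ro, Slerp
import json,os
def att(psi,th):   # lantern yaw, backward tilt, degrees
    p,t=np.radians([psi,th]);z=np.array([np.sin(t)*np.cos(p),np.sin(t)*np.sin(p),-np.cos(t)]);y=np.array([-np.sin(p),np.cos(p),0]);return np.c_[np.cross(y,z),y,z]
def plan(wps,start=None):
    """wps: (claw,pos,psi,theta,calls); prints 5-row calls from the last commanded pose"""
    if start is None:
        from station import r; s=r.sense();start=(s["tcp_pos"],s["ee_rot"])
    p,R=np.array(start[0],float),np.array(start[1],float)
    for claw,pos,psi,th,n in wps:
        pos=np.array(pos,float);Rt=att(psi,th);sl=Slerp([0,1],Ro.from_matrix([R,Rt]));p0=p;step=np.linalg.norm(pos-p)/n/5*1000;ang=np.degrees((Ro.from_matrix(R).inv()*Ro.from_matrix(Rt)).magnitude())/n/5
        print(f"-> {pos} row {step:.0f}mm {ang:.1f}deg")
        for k in range(n):
            A=sl(k/n).as_matrix();a=p0+(pos-p0)*k/n;rows=[]
            for j in range(1,6):
                f=(k+j/5)/n;q=A.T@(p0+(pos-p0)*f-a)*1000;w=Ro.from_matrix(A.T@sl(f).as_matrix()).as_rotvec()
                rows.append([claw]+[round(float(v),1)+0. for v in q]+[round(float(v),3)+0. for v in w])
            print(json.dumps([rows]))
        p,R=pos,Rt
E
python3 - <<'E'
from h import *
plan([(0,[.33,-.35,.38],0,25,2),(0,[.36,-.06,.34],0,42,2)])
E
```

```text
-> [ 0.33 -0.35  0.38] row 31mm 3.2deg
[[[0, -18.6, 18.1, -17.2, 0.008, -0.043, 0.035], [0, -37.3, 36.3, -34.4, 0.016, -0.086, 0.07], [0, -55.9, 54.4, -51.6, 0.024, -0.13, 0.105], [0, -74.6, 72.6, -68.8, 0.032, -0.173, 0.141], [0, -93.2, 90.7, -85.9, 0.04, -0.216, 0.176]]]
[[[0, -18.6, 20.8, -13.9, 0.008, -0.043, 0.035], [0, -37.2, 41.6, -27.8, 0.016, -0.086, 0.07], [0, -55.8, 62.4, -41.8, 0.024, -0.13, 0.105], [0, -74.3, 83.2, -55.7, 0.032, -0.173, 0.141], [0, -92.9, 104.0, -69.6, 0.04, -0.216, 0.176]]]
-> [ 0.36 -0.06  0.34] row 29mm 1.7deg
[[[0, -1.0, 29.0, 4.9, 0.0, -0.03, 0.0], [0, -2.1, 58.0, 9.8, 0.0, -0.059, 0.0], [0, -3.1, 87.0, 14.7, 0.0, -0.089, 0.0], [0, -4.1, 116.0, 19.6, 0.0, -0.119, 0.0], [0, -5.1, 145.0, 24.5, 0.0, -0.148, 0.0]]]
[[[0, -0.3, 29.0, 5.0, 0.0, -0.03, 0.0], [0, -0.6, 58.0, 10.0, 0.0, -0.059, 0.0], [0, -0.9, 87.0, 15.0, 0.0, -0.089, 0.0], [0, -1.2, 116.0, 20.0, 0.0, -0.119, 0.0], [0, -1.5, 145.0, 25.0, 0.0, -0.148, 0.0]]]
```

Emit:
{"name": "servo_tool", "arguments": {"commands": [[[0,-19,18,-17,0.008,-0.043,0.035],[0,-37,36,-34,0.016,-0.086,0.07],[0,-56,54,-52,0.024,-0.13,0.105],[0,-75,73,-69,0.032,-0.173,0.141],[0,-93,91,-86,0.04,-0.216,0.176]]]}}

```text
time_s: 0.6
tcp_pos: [0.2744, -0.4664, 0.295]
ee_rot: [[-0.96, -0.176, 0.218], [-0.176, 0.984, 0.02], [-0.218, -0.02, -0.976]]
wrist_force: [0.5, 0.5, -0.7]
gripper_width: 1.0
gripper_force: 0.0
```

Emit:
{"name": "servo_tool", "arguments": {"commands": [[[0,-19,21,-14,0.008,-0.043,0.035],[0,-37,42,-28,0.016,-0.086,0.07],[0,-56,62,-42,0.024,-0.13,0.105],[0,-74,83,-56,0.032,-0.173,0.141],[0,-93,104,-70,0.04,-0.216,0.176]]]}}

```text
time_s: 1.1
tcp_pos: [0.3298, -0.349, 0.3814]
ee_rot: [[-0.905, 0.002, 0.425], [0.002, 1.0, -0.002], [-0.425, -0.001, -0.905]]
wrist_force: [-0.6, 0.1, -0.1]
gripper_width: 1.003
gripper_force: 0.0
```

Emit:
{"name": "servo_tool", "arguments": {"commands": [[[0,-1,29,5,0,-0.03,0],[0,-2,58,10,0,-0.059,0],[0,-3,87,15,0,-0.089,0],[0,-4,116,20,0,-0.119,0],[0,-5,145,25,0,-0.148,0]]]}}

```text
time_s: 1.6
tcp_pos: [0.3445, -0.2043, 0.3599]
ee_rot: [[-0.833, 0.002, 0.553], [0.001, 1.0, -0.002], [-0.553, -0.001, -0.833]]
wrist_force: [0.9, 0.1, 0.3]
gripper_width: 1.002
gripper_force: 0.0
```

Emit:
{"name": "servo_tool", "arguments": {"commands": [[[0,0,29,5,0,-0.03,0],[0,-1,58,10,0,-0.059,0],[0,-1,87,15,0,-0.089,0],[0,-1,116,20,0,-0.119,0],[0,-2,145,25,0,-0.148,0]]]}}

```text
time_s: 2.1
tcp_pos: [0.3573, -0.0822, 0.3417]
ee_rot: [[-0.762, 0.006, 0.648], [0.0, 1.0, -0.009], [-0.648, -0.007, -0.762]]
wrist_force: [0.3, -0.7, 0.6]
gripper_width: 0.999
gripper_force: 0.0
```

```bash
python3 - <<'E'
from h import *
from station import r
s=r.sense();print(s["time_s"],s["joints"],s["tcp_pos"],s["wrist_force"],s["ee_rot"])
g=np.array([.402,-.030,.148]);z=att(0,42)[:,2];T=g+.008*z
plan([(0.3,T-.09*z,0,42,2),(0.3,T,0,42,2)])
E
```

```text
2.1 [  28.55735046  -36.18167082  -50.35879218   27.87340125  -42.7940055
 -133.82951549] [ 0.35726594 -0.08219385  0.34165265] [ 0.32147938 -0.65671734  0.6423713 ] [[-7.62007818e-01  6.30720890e-03  6.47537107e-01]
 [ 4.70415728e-04  9.99957694e-01 -9.18631773e-03]
 [-6.47567652e-01 -6.69543429e-03 -7.61978548e-01]]
-> [ 0.34713129 -0.03        0.20893788] row 14mm 0.2deg
[[[0.3, 9.4, 5.3, 9.4, -0.001, -0.003, 0.0], [0.3, 18.7, 10.6, 18.8, -0.002, -0.006, 0.0], [0.3, 28.1, 15.9, 28.2, -0.003, -0.009, 0.0], [0.3, 37.5, 21.2, 37.6, -0.004, -0.011, 0.0], [0.3, 46.8, 26.5, 47.0, -0.005, -0.014, 0.0]]]
[[[0.3, 9.5, 5.3, 9.3, -0.001, -0.003, 0.0], [0.3, 19.0, 10.5, 18.6, -0.002, -0.006, 0.0], [0.3, 28.5, 15.8, 27.9, -0.003, -0.009, 0.0], [0.3, 38.0, 21.0, 37.2, -0.004, -0.011, 0.0], [0.3, 47.5, 26.3, 46.5, -0.005, -0.014, 0.0]]]
-> [ 0.40735304 -0.03        0.14205484] row 9mm 0.0deg
[[[0.3, 0.0, 0.0, 9.0, 0.0, 0.0, 0.0], [0.3, 0.0, 0.0, 18.0, 0.0, 0.0, 0.0], [0.3, 0.0, 0.0, 27.0, 0.0, 0.0, 0.0], [0.3, 0.0, 0.0, 36.0, 0.0, 0.0, 0.0], [0.3, 0.0, 0.0, 45.0, 0.0, 0.0, 0.0]]]
[[[0.3, 0.0, 0.0, 9.0, 0.0, 0.0, 0.0], [0.3, 0.0, 0.0, 18.0, 0.0, 0.0, 0.0], [0.3, 0.0, 0.0, 27.0, 0.0, 0.0, 0.0], [0.3, 0.0, 0.0, 36.0, 0.0, 0.0, 0.0], [0.3, 0.0, 0.0, 45.0, 0.0, 0.0, 0.0]]]
```

```bash
python3 - <<'E'
import numpy as np, itertools
from scipy.spatial.transform import Rotation as Ro
qa=np.array([-54.684,22.091,.379,-.03,-68.411,-14.816]);Ra=np.array([[-.937,-.35,-.001],[-.35,.937,.002],[0,.002,-1]])
qb=np.array([28.557,-36.182,-50.359,27.873,-42.794,-133.83]);Rb=np.array([[-.762,.0063,.6475],[.0005,1,-.0092],[-.6476,-.0067,-.762]])
f=lambda q,s:Ro.from_euler('ZY',[q[0],q[1]+s[0]*q[2]],degrees=True)*Ro.from_euler('XYZ' if s[4]>0 else 'ZYZ',[s[1]*q[3],s[2]*q[4],0],degrees=True)*Ro.from_euler('X' if s[4]>0 else 'Z',s[3]*q[5],degrees=True)
for s in itertools.product([1,-1],repeat=5):
    Ma,Mb=f(qa,s),f(qb,s); off=Ma.inv()*Ro.from_matrix(Ra); e=(Mb*off).inv()*Ro.from_matrix(Rb); 
    if e.magnitude()<.1: print(s,np.degrees(e.magnitude()),off.as_matrix().round(2).tolist())
E
```

```text
(-1, -1, -1, -1, 1) 0.008740582382203604 [[-0.0, 0.0, 1.0], [-1.0, 0.0, -0.0], [-0.0, -1.0, 0.0]]
```

```bash
python3 - <<'E'
import numpy as np
from scipy.spatial.transform import Rotation as Ro
P=[([-54.684,22.091,.379,-.03,-68.411,-14.816],[.219,-.585,.208],[-.001,.002,-1]),([28.557,-36.182,-50.359,27.873,-42.794,-133.83],[.35727,-.08219,.34165],[.6475,-.0092,-.762])]
A=[];b=[]
for q,p,z in P:
    R1=Ro.from_euler('Z',q[0],degrees=True).as_matrix();R2=R1@Ro.from_euler('Y',q[1],degrees=True).as_matrix();R3=R1@Ro.from_euler('Y',q[1]-q[2],degrees=True).as_matrix()
    A.append(np.c_[[0,0,1],R1[:,0],R2[:,2],R3[:,0],R3[:,2],z]);b+=p
A=np.vstack(A);print(np.linalg.svd(A)[1]);print(np.linalg.lstsq(A,b,rcond=.03)[0],np.linalg.lstsq(A,b,rcond=1e-3)[0])
# Lt directly: wrist lies in plane of q1
q,p,z=P[1];n=np.array([-np.sin(np.radians(q[0])),np.cos(np.radians(q[0])),0]);print(np.dot(n,p)/np.dot(n,z))
E
```

```text
[2.75056588e+00 2.00630578e+00 5.72720768e-01 2.77972486e-01
 6.19400619e-02 2.71685138e-16]
[0.09327642 0.09902825 0.76657932 0.13311697 0.25426466 0.7756998 ] [ 0.077007   -0.01680778  0.76007899  0.24198186  0.3021563   0.76448761]
0.7650263295234271
```

Emit:
{"name": "servo_tool", "arguments": {"commands": [[[0.3,5,10,5,0,0,0],[0.3,10,15,10,0,0,0],[0.3,20,20,20,0,0,0],[0.3,30,25,30,0,0,0],[0.3,40,30,40,0,0,0]]]}}

```text
time_s: 2.6
tcp_pos: [0.353, -0.053, 0.2845]
ee_rot: [[-0.764, 0.006, 0.646], [-0.0, 1.0, -0.009], [-0.646, -0.007, -0.763]]
wrist_force: [-0.5, 0.1, 1.6]
gripper_width: 0.715
gripper_force: 0.0
```

```bash
python3 - <<'E'
from h import *
from station import r
s=r.sense();print(s["time_s"],s["joints"].tolist() if hasattr(s["joints"],'tolist') else s["joints"],s["tcp_pos"],s["wrist_force"],s["ee_rot"])
np.set_printoptions(suppress=True)
P=[([-54.684,22.091,.379,-.03,-68.411,-14.816],[.219,-.585,.208],[[-.937,-.35,-.001],[-.35,.937,.002],[0,.002,-1]]),([28.557,-36.182,-50.359,27.873,-42.794,-133.83],[.35727,-.08219,.34165],[[-.762,.0063,.6475],[.0005,1,-.0092],[-.6476,-.0067,-.762]]),(list(s["joints"]),list(s["tcp_pos"]),np.array(s["ee_rot"]).tolist())]
json.dump(P,open("P.json","w"))
A=[];b=[]
for q,p,R in P:
    e=lambda a,v:Ro.from_euler(a,v,degrees=True).as_matrix()
    R1=e('Z',q[0]);R2=R1@e('Y',q[1]);R3=R1@e('Y',q[1]-q[2]);R5=R3@e('X',-q[3])@e('Y',-q[4])
    A.append(np.c_[[0,0,1],R1[:,0],R2[:,2],R3[:,0],R3[:,2],R5[:,2],np.array(R)[:,2]]);b+=list(p)
A=np.vstack(A);print(np.linalg.svd(A)[1].round(3));
for rc in(.02,.01,1e-3): 
    x=np.linalg.lstsq(A,b,rcond=rc)[0];print(x.round(3),(A@x-b).round(4))
E
```

```text
2.6 [34.890434940248134, -36.15178895709939, -61.16420813016983, 38.724427957338776, -37.05818561984779, -150.7232822244887] [ 0.35298571 -0.05302554  0.28447016] [-0.52341276  0.09525616  1.62054574] [[-7.63506133e-01  5.65186635e-03  6.45775845e-01]
 [-4.32778688e-04  9.99957001e-01 -9.26335749e-03]
 [-6.45800432e-01 -7.35210828e-03 -7.63470856e-01]]
[3.365 2.941 0.774 0.587 0.254 0.096 0.092]
[0.179 0.019 0.757 0.223 0.159 0.036 0.741] [ 0.1305  0.0921 -0.0025 -0.0098  0.0177  0.0008  0.0089 -0.013   0.0018]
[0.179 0.019 0.757 0.223 0.159 0.036 0.741] [ 0.1305  0.0921 -0.0025 -0.0098  0.0177  0.0008  0.0089 -0.013   0.0018]
[0.179 0.019 0.757 0.223 0.159 0.036 0.741] [ 0.1305  0.0921 -0.0025 -0.0098  0.0177  0.0008  0.0089 -0.013   0.0018]
```

```bash
cat > fit.py <<'E'
from h import *
e=lambda a,v:Ro.from_euler(a,v,degrees=True).as_matrix()
def basis(q):
    R1=e('Z',q[0]);R2=R1@e('Y',q[1]);R3=R1@e('Y',q[1]-q[2]);R5=R3@e('X',-q[3])@e('Y',-q[4]);R6=R5@e('X',-q[5])
    return np.c_[[0,0,1],R1[:,1],R1[:,0],R2[:,2],R3[:,0],R3[:,2],R5[:,0]],R6@np.array([[0,0,1],[-1,0,0],[0,-1,0]])
def fit():
    P=json.load(open("P.json"));A=np.vstack([basis(q)[0] for q,_,_ in P]);b=np.hstack([p for _,p,_ in P])
    x=np.linalg.lstsq(A,b,rcond=1e-3)[0];return x,A@x-b,np.linalg.svd(A)[1]
E
python3 - <<'E'
from fit import *
x,res,s=fit();print(x.round(4),res.round(4),s.round(3))
E
```

```text
[ 0.1278 -0.1375 -0.0031  0.5302  0.3824  0.1273  0.3393] [ 0.0146  0.0177  0.0486  0.0035 -0.0006 -0.0147  0.014  -0.0145 -0.0339] [3.366 2.45  1.764 0.684 0.26  0.097 0.096]
```

```bash
python3 - <<'E'
from fit import *
import itertools
P=json.load(open("P.json"));b=np.hstack([p for _,p,_ in P])
def full(q):
    R1=e('Z',q[0]);R2=R1@e('Y',q[1]);R3=R1@e('Y',q[1]-q[2]);R4=R3@e('X',-q[3]);R5=R4@e('Y',-q[4])
    return dict(h=[0,0,1],R1x=R1[:,0],R1y=R1[:,1],R2x=R2[:,0],R2z=R2[:,2],R3x=R3[:,0],R3z=R3[:,2],R4y=R4[:,1],R4z=R4[:,2],R5z=R5[:,2],Lt=R5[:,0])
F=[full(q) for q,_,_ in P];K=list(F[0])
out=[]
for n in(5,6):
  for ks in itertools.combinations([k for k in K if k not in("h","R2z","R3x","Lt")],n-4):
    ks=("h","R2z","R3x","Lt")+ks
    A=np.vstack([np.c_[tuple(np.array(f[k]) for k in ks)] for f in F]);x=np.linalg.lstsq(A,b,rcond=1e-6)[0];out.append((np.abs(A@x-b).max(),dict(zip(ks,x.round(3)))))
out.sort(key=lambda t:t[0])
for o in out[:7]:print(o)
print(P[2][1])
E
```

```text
(np.float64(4.702430755799958e-05), {'h': np.float64(0.161), 'R2z': np.float64(0.565), 'R3x': np.float64(0.423), 'Lt': np.float64(0.32), 'R4y': np.float64(-0.16), 'R5z': np.float64(-0.0)})
(np.float64(5.302142773916385e-05), {'h': np.float64(0.161), 'R2z': np.float64(0.565), 'R3x': np.float64(0.422), 'Lt': np.float64(0.321), 'R2x': np.float64(-0.0), 'R4y': np.float64(-0.16)})
(np.float64(7.128698961544888e-05), {'h': np.float64(0.161), 'R2z': np.float64(0.565), 'R3x': np.float64(0.422), 'Lt': np.float64(0.32), 'R1y': np.float64(-0.0), 'R4y': np.float64(-0.159)})
(np.float64(0.00010795170883233507), {'h': np.float64(0.161), 'R2z': np.float64(0.564), 'R3x': np.float64(0.423), 'Lt': np.float64(0.319), 'R4y': np.float64(-0.16), 'R4z': np.float64(-0.001)})
(np.float64(0.00016860779536037596), {'h': np.float64(0.16), 'R2z': np.float64(0.565), 'R3x': np.float64(0.421), 'Lt': np.float64(0.321), 'R1x': np.float64(0.001), 'R4y': np.float64(-0.16)})
(np.float64(0.00018415569492805095), {'h': np.float64(0.16), 'R2z': np.float64(0.565), 'R3x': np.float64(0.422), 'Lt': np.float64(0.321), 'R3z': np.float64(0.0), 'R4y': np.float64(-0.16)})
(np.float64(0.0001842530495630712), {'h': np.float64(0.161), 'R2z': np.float64(0.565), 'R3x': np.float64(0.422), 'Lt': np.float64(0.321), 'R4y': np.float64(-0.16)})
[0.35298570577556815, -0.05302553521663588, 0.28447016343049647]
```

```bash
cat > ik.py <<'E'
from h import *
from scipy.optimize import least_squares
e=lambda a,v:Ro.from_euler(a,v,degrees=True).as_matrix()
LO=np.array([-179.83,-69.29,-61.27,-181.25,-171.15,-177.46]);HI=np.array([179.83,118.12,80.66,117.63,-9.14,177.46])
OFF=np.array([[0,0,1],[-1,0,0],[0,-1,0]])
def fk(q):
    R1=e('Z',q[0]);R3=R1@e('Y',q[1]-q[2]);R4=R3@e('X',-q[3]);R5=R4@e('Y',-q[4])
    return np.array([0,0,.161])+.565*(R1@e('Y',q[1]))[:,2]+.4225*R3[:,0]-.16*R4[:,1]+.3205*R5[:,0],R5@e('X',-q[5])@OFF
def ik(p,R,q0=None,n=60,seed=0):
    rng=np.random.default_rng(seed);sols=[]
    f=lambda q:np.r_[(fk(q)[0]-p)*3,Ro.from_matrix(fk(q)[1].T@R).as_rotvec()]
    for i in range(n if q0 is None else 1):
        s=least_squares(f,rng.uniform(LO,HI)*.9 if q0 is None else np.clip(q0,LO+.1,HI-.1),bounds=(LO,HI),x_scale=50,max_nfev=80)
        if s.cost<1e-7 and not any(np.abs(s.x-t).max()<2 for t in sols): sols.append(s.x)
    return sols
def marg(q):return np.minimum(q-LO,HI-q).min()
E
python3 - <<'E'
from ik import *
flip=np.diag([-1,-1,1.])
for nm,ax,psi in [("R",(.440,-.173),15),("M",(.436,-.03),0),("L",(.425,.162),12),("bar+",(.666,.18),0),("bar-",(.666,-.18),0)]:
  for th in (20,32,42):
    R=att(psi,th);u=np.array([np.cos(np.radians(psi)),np.sin(np.radians(psi))]);g=np.r_[np.array(ax)-.034*u,.148+(.1 if nm[0]=="b" else 0)];p=g+.008*R[:,2]
    for k,Q in(("",R),("f",R@flip)):
      for q in ik(p,Q,n=25): print(nm,th,k,q.round(0).astype(int),"m%.0f"%marg(q))
E
```

```text
R 20  [-10   2 -35 -14 -36 -55] m27
R 20 f [-10   2 -35 -14 -36 125] m27
R 32  [-19   1 -34 -33 -32 -31] m23
R 32 f [-19   1 -34 -33 -32 149] m23
R 42  [-31   2 -32 -54 -37  -4] m28
R 42 f [-31   2 -32 -54 -37 176] m2
M 20  [  25   -7  -55   20  -24 -132] m6
M 20 f [ 25  -7 -55  20 -24  48] m6
L 20  [  51   -4  -56   30  -25 -155] m5
L 20 f [ 51  -4 -56  30 -25  25] m5
bar+ 20  [  35   15  -14   16  -46 -135] m36
bar+ 20 f [ 35  15 -14  16 -46  45] m36
bar+ 32  [  35   10  -32   42  -27 -159] m18
bar+ 32 f [ 35  10 -32  42 -27  21] m18
bar+ 42  [ 18   8 -45 104 -13 152] m3
bar+ 42 f [ 18   8 -45 104 -13 -28] m3
bar- 20  [ -2  15  -8  -1 -47 -87] m38
bar- 20 f [ -2  15  -8  -1 -47  93] m38
bar- 32  [ -2  11 -17  -3 -30 -86] m21
bar- 32 f [ -2  11 -17  -3 -30  94] m21
bar- 42  [ -3   8 -24  -7 -16 -81] m7
bar- 42 f [ -3   8 -24  -7 -16  99] m7
```

```bash
cat >> ik.py <<'E'
def G(ax,psi,th,g=.154,dz=0,back=0):
    """TCP for a grip of a lantern with axis ax, underside at dz"""
    R=att(psi,th);u=np.array([np.cos(np.radians(psi)),np.sin(np.radians(psi))])
    return np.r_[np.array(ax)-.034*u,g+dz]+(.008-back)*R[:,2]
def check(wps):
    from station import r
    s=r.sense();q=np.array(s["joints"]);p,R=np.array(s["tcp_pos"]),np.array(s["ee_rot"])
    for c,pos,psi,th,n in wps:
        Rt=att(psi,th);sl=Slerp([0,1],Ro.from_matrix([R,Rt]));m=99;v=0
        for f in np.linspace(0,1,5*n+1)[1:]:
            t=ik(p+(np.array(pos)-p)*f,sl(f).as_matrix(),q)
            if not t: print("NO IK",pos,f);return
            v=max(v,np.abs(t[0]-q).max());q=t[0];m=min(m,marg(q))
        print("margin %.1f maxstep %.1f"%(m,v),q.round(0).tolist());p,R=np.array(pos),Rt
def go(w): check(w);plan(w)
E
python3 - <<'E'
from ik import *
M=(.436,-.03)
go([(.3,G(M,0,20,back=.13),0,20,2),(.3,G(M,0,20),0,20,2)])
E
```

```text
margin 1.9 maxstep 3.0 [31.0, -22.0, -42.0, 13.0, -53.0, -128.0]
margin 6.9 maxstep 3.0 [25.0, -7.0, -54.0, 19.0, -26.0, -131.0]
-> [ 0.36027354 -0.03        0.2686425 ] row 3mm 2.0deg
[[[0.3, 0.5, 2.3, 1.7, -0.001, 0.035, 0.0], [0.3, 0.9, 4.6, 3.3, -0.002, 0.071, 0.0], [0.3, 1.4, 7.0, 5.0, -0.003, 0.106, 0.0], [0.3, 1.9, 9.3, 6.6, -0.004, 0.141, 0.0], [0.3, 2.3, 11.6, 8.3, -0.005, 0.177, -0.001]]]
[[[0.3, 0.2, 2.3, 1.7, -0.001, 0.035, 0.0], [0.3, 0.3, 4.6, 3.4, -0.002, 0.071, 0.0], [0.3, 0.5, 6.9, 5.2, -0.003, 0.106, 0.0], [0.3, 0.7, 9.2, 6.9, -0.004, 0.141, 0.0], [0.3, 0.8, 11.6, 8.6, -0.005, 0.177, -0.001]]]
-> [ 0.40473616 -0.03        0.14648246] row 13mm 0.0deg
[[[0.3, 0.0, 0.0, 13.0, 0.0, 0.0, 0.0], [0.3, 0.0, 0.0, 26.0, 0.0, 0.0, 0.0], [0.3, 0.0, 0.0, 39.0, 0.0, 0.0, 0.0], [0.3, 0.0, 0.0, 52.0, 0.0, 0.0, 0.0], [0.3, 0.0, 0.0, 65.0, 0.0, 0.0, 0.0]]]
[[[0.3, 0.0, 0.0, 13.0, 0.0, 0.0, 0.0], [0.3, 0.0, 0.0, 26.0, 0.0, 0.0, 0.0], [0.3, 0.0, 0.0, 39.0, 0.0, 0.0, 0.0], [0.3, 0.0, 0.0, 52.0, 0.0, 0.0, 0.0], [0.3, 0.0, 0.0, 65.0, 0.0, 0.0, 0.0]]]
```

Emit:
{"name": "servo_tool", "arguments": {"commands": [[[0.3,0.5,2,2,-0.001,0.035,0],[0.3,1,5,3,-0.002,0.071,0],[0.3,1.5,7,5,-0.003,0.106,0],[0.3,2,9,7,-0.004,0.141,0],[0.3,2,12,8,-0.005,0.177,0]]]}}

```text
time_s: 3.1
tcp_pos: [0.3567, -0.0415, 0.2773]
ee_rot: [[-0.866, 0.004, 0.499], [0.001, 1.0, -0.005], [-0.499, -0.004, -0.866]]
wrist_force: [0.0, 0.5, 1.2]
gripper_width: 0.702
gripper_force: 0.0
```

Emit:
{"name": "servo_tool", "arguments": {"commands": [[[0.3,0,2,2,-0.001,0.035,0],[0.3,0,5,3,-0.002,0.071,0],[0.3,0.5,7,5,-0.003,0.106,0],[0.3,0.5,9,7,-0.004,0.141,0],[0.3,1,11.5,8.5,-0.005,0.177,0]]]}}

```text
time_s: 3.6
tcp_pos: [0.3602, -0.0299, 0.2696]
ee_rot: [[-0.941, 0.002, 0.339], [0.002, 1.0, 0.0], [-0.339, 0.001, -0.941]]
wrist_force: [-0.2, 1.3, -1.0]
gripper_width: 0.7
gripper_force: 0.0
```

Emit:
{"name": "servo_tool", "arguments": {"commands": [[[0.3,0,0,13,0,0,0],[0.3,0,0,26,0,0,0],[0.3,0,0,39,0,0,0],[0.3,0,0,52,0,0,0],[0.3,0,0,65,0,0,0]]]}}

```text
time_s: 4.1
tcp_pos: [0.3825, -0.0301, 0.2081]
ee_rot: [[-0.94, 0.002, 0.341], [0.002, 1.0, 0.0], [-0.341, 0.001, -0.94]]
wrist_force: [0.2, 0.1, 0.3]
gripper_width: 0.702
gripper_force: 0.0
```

Emit:
{"name": "servo_tool", "arguments": {"commands": [[[0.3,0,0,13,0,0,0],[0.3,0,0,26,0,0,0],[0.3,0,0,39,0,0,0],[0.3,0,0,52,0,0,0],[0.3,0,0,62,0,0,0]]]}}

```text
time_s: 4.6
tcp_pos: [0.4035, -0.0301, 0.1496]
ee_rot: [[-0.94, 0.002, 0.34], [0.002, 1.0, -0.0], [-0.34, 0.001, -0.94]]
wrist_force: [-0.3, -0.1, 0.3]
gripper_width: 0.701
gripper_force: 0.0
```

```bash
python3 - <<'E'
from ik import *
from station import r
s=r.sense();print(s["tcp_pos"],s["wrist_force"],s["joints"])
c=r.capture("scene");b=cv2.cvtColor(c["pixels"],cv2.COLOR_RGB2BGR)[100:270,150:370];a=r.capture("top")["pixels"][170:270,215:365,::-1]
b=cv2.resize(b,None,fx=3,fy=3,interpolation=cv2.INTER_CUBIC);cv2.imwrite("pics/g1.png",b)
E
```

```text
[ 0.40351549 -0.03011872  0.14963451] [-0.31537845 -0.12446291  0.3062577 ] [  24.92814728   -7.49113364  -53.80307891   18.56956258  -26.75085859
 -130.41281135]
```

View pics/g1.png

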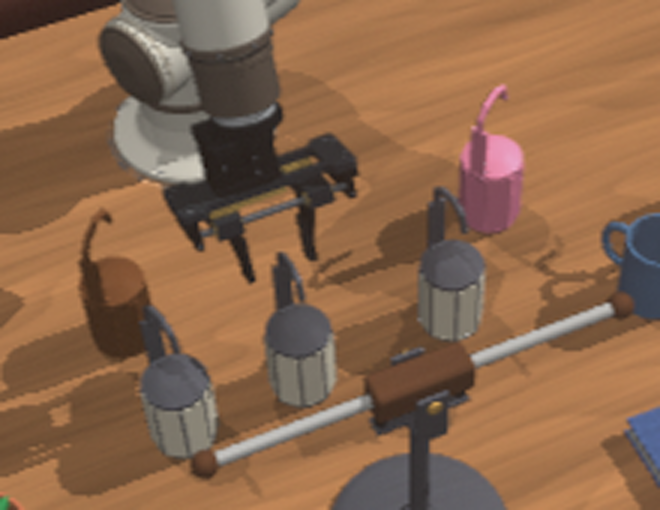

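The tips show at crop (248,278) and (312,260), apparently behind and above the middle lantern's hook at (285,258). I'll compare with the projected TCP.

```bash
python3 - <<'E'
from ik import *
from station import r
s=r.sense();p=np.array(s["tcp_pos"]);R=np.array(s["ee_rot"])
c=r.capture("scene")
cr=lambda X:((proj("scene",np.array(X))-[150,100])*3).round(0)
for y in(-.03,.03): print("tip",cr(p+R@[0,y,.011]))
print("plate",cr([.402,-.03,.106]),cr([.402,-.03,.168]),"crown",cr([.436,-.03,.204]),"cap",cr([.436,-.03,.106]),"base",cr([.436,-.03,0]),"rod ends",cr([.666,-.197,.27]),cr([.666,.209,.27]))
b=c["pixels"][100:270,150:370,::-1];b=cv2.resize(b,None,fx=3,fy=3);cv2.imwrite("pics/g2.png",b)
print(np.abs(c["R"]-C["scene"]["R"]).max(), np.abs(b.astype(int)-cv2.imread("pics/g1.png")).mean(), tri((150+248/3,100+278/3),(0,0))[1])
E
```

```text
tip [257. 297.]
tip [309. 278.]
plate [284. 303.] [280. 266.] crown [290. 267.] cap [296. 326.] base [302. 384.] rod ends [211. 463.] [615. 306.]
0.0 1.1430263418498712 0.799730423182579
```

View pics/g2.png

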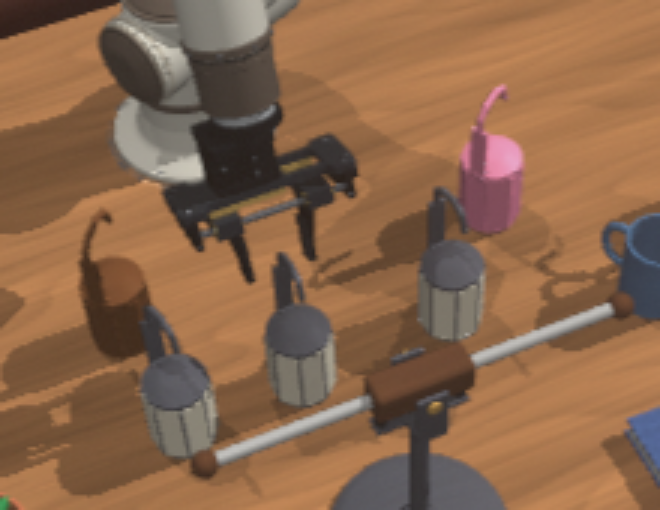

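The two pictures agree: the fingers look about 6 px higher than the projection says, so I'll zoom both views with the predicted tips marked.

```bash
python3 - <<'E'
from ik import *
from station import r
s=r.sense();p=np.array(s["tcp_pos"]);R=np.array(s["ee_rot"])
ims=[]
for n,(x,y) in(("scene",(215,160)),("top",(270,195))):
    b=r.capture(n)["pixels"][y:y+60,x:x+64,::-1];b=cv2.resize(b,None,fx=6,fy=6,interpolation=cv2.INTER_CUBIC)
    b=np.clip(b.astype(float)*1.8,0,255).astype(np.uint8).copy()
    for X,col in [(p+R@[0,-.0305,.011],(0,0,255)),(p+R@[0,.0305,.011],(0,0,255)),([.436,-.03,.106],(0,255,0)),([.402,-.03,.168],(255,0,0)),([.402,-.03,.106],(255,0,0)),([.436,-.03,.204],(0,255,255)),([.458,-.03,.17],(0,255,255))]:
        q=(proj(n,np.array(X))-[x,y])*6+3;cv2.circle(b,tuple(int(v) for v in q),3,col,-1)
    ims.append(b)
cv2.imwrite("pics/z.png",np.hstack(ims))
E
```

```text
(no output)
```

View pics/z.png

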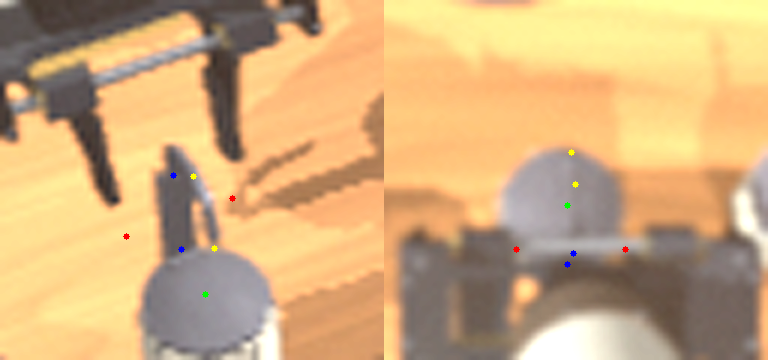

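```bash
python3 - <<'E'
from ik import *
print(tri((241.3,170.3),(303.5,235.5)))
# tips assumed at y offset +-.035: solve along ray for y
for ps,y in (((215+113/6,160+203/6),-.065),((215+235/6,160+160/6),.005)):
    o,d=ray("scene",ps);print(o+d*(y-o[1])/d[1], [plane("scene",ps,z).round(3) for z in(.139,.155,.17)])
E
```

```text
(array([ 0.39851884, -0.03158008,  0.25164792]), np.float64(0.0047924131418699166))
[ 0.40900928 -0.065       0.1691785 ] [array([ 0.385, -0.058,  0.139]), array([ 0.398, -0.062,  0.155]), array([ 0.41 , -0.065,  0.17 ])]
[0.40659738 0.005      0.16553268] [array([0.385, 0.013, 0.139]), array([0.398, 0.008, 0.155]), array([0.41 , 0.004, 0.17 ])]
```

```bash
python3 - <<'E'
from ik import *
from station import r
R=np.array([[-.937,-.35,-.001],[-.35,.937,.002],[0,.002,-1]]);p=np.array([.219,-.585,.208])
im=cv2.imread("pics/scene0.png")[140:220,0:100];a=cv2.resize(im,None,fx=4,fy=4,interpolation=cv2.INTER_CUBIC)
a=np.clip(a*1.8,0,255).astype(np.uint8)
for y in(-.05,.05):
  for z,c in((.011,(0,0,255)),(-.017,(0,255,0))):
    q=(proj("scene",p+R@[0,y,z])-[0,140])*4+2;cv2.circle(a,tuple(int(v) for v in q),3,c,-1)
im=r.capture("top")["pixels"][:,:,::-1];t0=cv2.imread("pics/top0.png")[265:325,440:530];t=cv2.resize(t0,None,fx=4,fy=4,interpolation=cv2.INTER_CUBIC)
t=np.clip(t*1.8,0,255).astype(np.uint8)
for y in(-.05,.05):
  for z,c in((.011,(0,0,255)),(-.017,(0,255,0))):
    q=(proj("top",p+R@[0,y,z])-[440,265])*4+2;cv2.circle(t,tuple(int(v) for v in q),3,c,-1)
t=cv2.copyMakeBorder(t,0,80,0,0,cv2.BORDER_CONSTANT)
cv2.imwrite("pics/z2.png",np.hstack([a,t]))
E
```

```text
(no output)
```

View pics/z2.png

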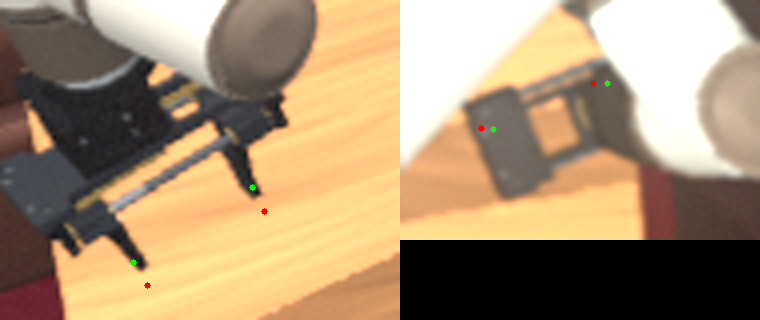

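In the start picture the drawn tips also sit about 2 cm short of the stated ones. Closing here will show where the pads really are.

Emit:
{"name": "servo_tool", "arguments": {"commands": [[[0.85,0,0,0,0,0,0],[0.85,0,0,0,0,0,0],[0.85,0,0,0,0,0,0],[0.85,0,0,0,0,0,0],[0.85,0,0,0,0,0,0]]]}}

```text
time_s: 5.4
tcp_pos: [0.4039, -0.0299, 0.1507]
ee_rot: [[-0.94, 0.001, 0.341], [0.002, 1.0, 0.0], [-0.341, 0.001, -0.94]]
wrist_force: [0.9, -1.1, -0.1]
gripper_width: 0.329
gripper_force: 0.0
```

Emit:
{"name": "servo_tool", "arguments": {"commands": [[[0.9,0,0,0,0,0,0],[0.9,0,0,0,0,0,0],[0.9,0,0,0,0,0,0],[0.9,0,0,0,0,0,0],[0.9,0,0,0,0,0,0]]]}}

```text
time_s: 5.9
tcp_pos: [0.4039, -0.0299, 0.1506]
ee_rot: [[-0.94, 0.002, 0.341], [0.002, 1.0, 0.0], [-0.341, 0.001, -0.94]]
wrist_force: [-0.5, 0.6, 1.0]
gripper_width: 0.198
gripper_force: 30.0
```

Emit:
{"name": "servo_tool", "arguments": {"commands": [[[0.9,-2,0,-5.5,0,0,0],[0.9,-6,0,-16.5,0,0,0],[0.9,-12,0,-33,0,0,0],[0.9,-18,0,-49.5,0,0,0],[0.9,-20.5,0,-56,0,0,0]]]}}

```text
time_s: 6.4
tcp_pos: [0.4046, -0.0296, 0.2119]
ee_rot: [[-0.939, 0.001, 0.343], [0.002, 1.0, 0.002], [-0.343, 0.002, -0.939]]
wrist_force: [1.1, 0.4, -2.0]
gripper_width: 0.202
gripper_force: 30.0
```

```bash
cat > w.py <<'E'
from ik import *
from station import r
F=[]
for i in range(8):
    im=r.capture("top");s=r.sense();F.append(np.r_[s["wrist_force"],s["moment"]])
F=np.array(F);print("t",s["time_s"],"F",F.mean(0).round(2),"sd",F.std(0).round(2),"w",s["gripper_width"],s["gripper_force"],np.round(s["tcp_pos"],4),np.round(s["joints"],0))
E
python3 w.py
```

```text
t 6.8 F [ 0.08 -0.04 -2.17 -0.02  0.96  0.02] sd [0.69 0.43 0.83 0.03 0.1  0.02] w 0.20369695402374863 29.996630251407623 [ 0.4033 -0.0303  0.2092] [  26.  -12.  -46.   14.  -39. -125.]
```

M weighs about 2.2 N, so it is a light one. It goes first, on the left at y≈+0.172 from the pivot.

```bash
python3 - <<'E'
from ik import *
T=lambda x,y,b:[x-.032,y,.1507+b]
go([(.9,T(.45,-.02,.12),0,20,1),(.9,T(.605,.178,.12),0,20,2),(.9,T(.666,.178,.12),0,20,1),(.9,T(.666,.178,.09),0,20,1)])
E
```

```text
margin 17.1 maxstep 2.2 [27.0, -14.0, -37.0, 12.0, -49.0, -123.0]
margin 25.1 maxstep 2.7 [39.0, 8.0, -19.0, 17.0, -49.0, -138.0]
margin 39.7 maxstep 1.6 [35.0, 13.0, -11.0, 15.0, -50.0, -133.0]
margin 36.4 maxstep 0.8 [35.0, 14.0, -15.0, 16.0, -46.0, -135.0]
-> [ 0.418  -0.02    0.2707] row 13mm 0.0deg
[[[0.9, -6.9, 2.1, -10.6, 0.0, -0.001, 0.0], [0.9, -13.9, 4.1, -21.2, 0.0, -0.001, -0.001], [0.9, -20.8, 6.2, -31.8, 0.0, -0.002, -0.001], [0.9, -27.7, 8.2, -42.4, 0.0, -0.003, -0.001], [0.9, -34.6, 10.3, -52.9, -0.001, -0.003, -0.002]]]
-> [0.573  0.178  0.2707] row 25mm 0.0deg
[[[0.9, -14.6, 19.8, 5.3, 0.0, 0.0, 0.0], [0.9, -29.1, 39.6, 10.6, 0.0, 0.0, 0.0], [0.9, -43.7, 59.4, 15.9, 0.0, 0.0, 0.0], [0.9, -58.3, 79.2, 21.2, 0.0, 0.0, 0.0], [0.9, -72.8, 99.0, 26.5, 0.0, 0.0, 0.0]]]
[[[0.9, -14.6, 19.8, 5.3, 0.0, 0.0, 0.0], [0.9, -29.1, 39.6, 10.6, 0.0, 0.0, 0.0], [0.9, -43.7, 59.4, 15.9, 0.0, 0.0, 0.0], [0.9, -58.3, 79.2, 21.2, 0.0, 0.0, 0.0], [0.9, -72.8, 99.0, 26.5, 0.0, 0.0, 0.0]]]
-> [0.634  0.178  0.2707] row 12mm 0.0deg
[[[0.9, -11.5, 0.0, 4.2, 0.0, 0.0, 0.0], [0.9, -22.9, 0.0, 8.3, 0.0, 0.0, 0.0], [0.9, -34.4, 0.0, 12.5, 0.0, 0.0, 0.0], [0.9, -45.9, 0.0, 16.7, 0.0, 0.0, 0.0], [0.9, -57.3, 0.0, 20.9, 0.0, 0.0, 0.0]]]
-> [0.634  0.178  0.2407] row 6mm 0.0deg
[[[0.9, 2.1, 0.0, 5.6, 0.0, 0.0, 0.0], [0.9, 4.1, 0.0, 11.3, 0.0, 0.0, 0.0], [0.9, 6.2, 0.0, 16.9, 0.0, 0.0, 0.0], [0.9, 8.2, 0.0, 22.6, 0.0, 0.0, 0.0], [0.9, 10.3, 0.0, 28.2, 0.0, 0.0, 0.0]]]
```

Emit:
{"name": "servo_tool", "arguments": {"commands": [[[0.9,-7,2,-10.5,0,0,0],[0.9,-14,4,-21,0,0,0],[0.9,-21,6,-32,0,0,0],[0.9,-28,8,-42.5,0,0,0],[0.9,-34.5,10,-53,0,0,0]]]}}

```text
time_s: 7.3
tcp_pos: [0.4183, -0.02, 0.2717]
ee_rot: [[-0.94, 0.002, 0.34], [0.002, 1.0, -0.0], [-0.34, 0.0, -0.94]]
wrist_force: [-0.1, 0.6, -2.2]
gripper_width: 0.203
gripper_force: 30.0
```

Emit:
{"name": "servo_tool", "arguments": {"commands": [[[0.9,-10,13,3.6,0,0,0],[0.9,-25,34,9,0,0,0],[0.9,-41,56,15,0,0,0],[0.9,-57,78,21,0,0,0],[0.9,-73,99,26.5,0,0,0]]]}}

```text
time_s: 7.8
tcp_pos: [0.4966, 0.0798, 0.2711]
ee_rot: [[-0.94, 0.001, 0.34], [0.001, 1.0, -0.0], [-0.34, 0.0, -0.94]]
wrist_force: [-0.2, 0.1, -1.5]
gripper_width: 0.202
gripper_force: 30.0
```

Emit:
{"name": "servo_tool", "arguments": {"commands": [[[0.9,-16,22,6,0,0,0],[0.9,-32,44,12,0,0,0],[0.9,-48,66,17.5,0,0,0],[0.9,-62,86,22.5,0,0,0],[0.9,-73,99,26.5,0,0,0]]]}}

```text
time_s: 8.3
tcp_pos: [0.5748, 0.1792, 0.2707]
ee_rot: [[-0.94, 0.001, 0.34], [0.001, 1.0, -0.0], [-0.34, -0.0, -0.94]]
wrist_force: [-0.4, 0.4, -2.0]
gripper_width: 0.202
gripper_force: 30.0
```

Emit:
{"name": "servo_tool", "arguments": {"commands": [[[0.9,-6,0,2,0,0,0],[0.9,-18,0,6.5,0,0,0],[0.9,-34,0,12.5,0,0,0],[0.9,-50,0,18,0,0,0],[0.9,-57,0,21,0,0,0]]]}}

```text
time_s: 8.8
tcp_pos: [0.636, 0.1768, 0.2714]
ee_rot: [[-0.94, 0.003, 0.341], [0.003, 1.0, -0.0], [-0.341, 0.001, -0.94]]
wrist_force: [0.2, 1.1, -2.2]
gripper_width: 0.202
gripper_force: 30.0
```

```bash
python3 - <<'E'
from ik import *
from station import r
s=r.sense();print(s["time_s"],s["tcp_pos"],s["wrist_force"],s["gripper_width"])
ims=[]
for n,(x,y,w,h) in(("scene",(270,150,110,120)),("top",(200,120,120,100))):
    b=r.capture(n)["pixels"][y:y+h,x:x+w,::-1];ims.append(cv2.resize(b,(380,int(h*380/w)),interpolation=cv2.INTER_CUBIC))
h=max(i.shape[0] for i in ims);cv2.imwrite("pics/e1.png",np.hstack([cv2.copyMakeBorder(i,0,h-i.shape[0],0,0,cv2.BORDER_CONSTANT) for i in ims]))
E
```

```text
8.8 [0.6360361  0.1767749  0.27138143] [ 0.21250075  1.14801744 -2.16258579] 0.20176581533771265
```

View pics/e1.png

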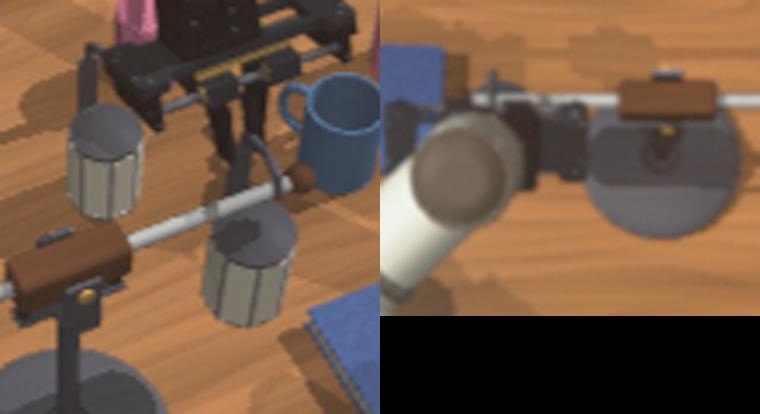

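The rod runs through the hook's hollow: the hook tip, at crop (280,190), is in front of the rod, and the end ball is at (303,178). I lower it in steps, watching the force.

Emit:
{"name": "servo_tool", "arguments": {"commands": [[[0.9,1.5,0,4,0,0,0],[0.9,4,0,11,0,0,0],[0.9,7,0,19,0,0,0],[0.9,9.5,0,27,0,0,0],[0.9,11.5,0,32,0,0,0]]]}}

```text
time_s: 9.4
tcp_pos: [0.6344, 0.1776, 0.2364]
ee_rot: [[-0.94, 0.001, 0.34], [0.001, 1.0, -0.0], [-0.34, 0.0, -0.94]]
wrist_force: [0.5, -0.8, -1.8]
gripper_width: 0.208
gripper_force: 30.0
```

Emit:
{"name": "servo_tool", "arguments": {"commands": [[[0.9,0.7,0,2,0,0,0],[0.9,1.4,0,4,0,0,0],[0.9,2.1,0,6,0,0,0],[0.9,2.8,0,8,0,0,0],[0.9,3.5,0,10,0,0,0]]]}}

```text
time_s: 9.9
tcp_pos: [0.6353, 0.1779, 0.2274]
ee_rot: [[-0.94, 0.001, 0.342], [0.002, 1.0, 0.001], [-0.342, 0.001, -0.94]]
wrist_force: [-0.0, 0.1, -1.2]
gripper_width: 0.204
gripper_force: 30.0
```

Emit:
{"name": "servo_tool", "arguments": {"commands": [[[0.9,0.7,0,2,0,0,0],[0.9,1.4,0,4,0,0,0],[0.9,2.1,0,6,0,0,0],[0.9,2.8,0,8,0,0,0],[0.9,3.5,0,10,0,0,0]]]}}

```text
time_s: 10.4
tcp_pos: [0.6354, 0.1778, 0.2166]
ee_rot: [[-0.94, 0.001, 0.342], [0.002, 1.0, 0.001], [-0.342, 0.001, -0.94]]
wrist_force: [0.6, -0.6, -0.4]
gripper_width: 0.205
gripper_force: 30.0
```

```bash
cat > bar.py <<'E'
from ik import *
def tilt(n="scene",save=None):
    """rod pixels in the scene view -> bar tilt, by the two wooden balls' / rod line fit"""
    from station import r
    c=r.capture(n);im=c["pixels"];hsv=cv2.cvtColor(im,cv2.COLOR_RGB2HSV)
    m=((hsv[...,1]<45)&(hsv[...,2]>115)).astype(np.uint8)
    A=np.array([.666,.006,.271]);ys=np.r_[np.arange(-.185,-.06,.004),np.arange(.062,.19,.004)]
    best=None
    for s in np.arange(-.22,.221,.004):
        v=sum(m[tuple(np.round(proj(n,A+[0,y*np.cos(s),y*np.sin(s)])).astype(int)[::-1])] for y in ys)
        best=(best or[])+[(int(v),round(float(s),3))]
    k=max(b[0] for b in best);g=[b[1] for b in best if b[0]>=k-1];return k,len(ys),np.mean(g).round(3),g[0],g[-1]
if __name__=="__main__": print("tilt",tilt())
E
python3 w.py; python3 bar.py
```

```text
t 10.8 F [ 0.68 -0.34 -0.47 -0.07  0.55 -0.01] sd [0.56 0.38 0.46 0.02 0.04 0.04] w 0.20452056564979465 29.99966025352478 [0.6352 0.1778 0.2167] [  35.   16.  -17.   17.  -42. -136.]
tilt (62, 64, np.float64(-0.1), -0.116, -0.084)
```

Emit:
{"name": "servo_tool", "arguments": {"commands": [[[0.9,0.6,0,1.8,0,0,0],[0.9,1.2,0,3.5,0,0,0],[0.9,1.9,0,5.3,0,0,0],[0.9,2.5,0,7,0,0,0],[0.9,3,0,8.5,0,0,0]]]}}

```text
time_s: 11.35
tcp_pos: [0.6354, 0.1777, 0.2075]
ee_rot: [[-0.94, 0.001, 0.341], [0.002, 1.0, 0.0], [-0.341, 0.001, -0.94]]
wrist_force: [1.3, -0.2, 0.2]
gripper_width: 0.205
gripper_force: 30.0
```

```bash
python3 w.py; python3 bar.py
```

```text
t 11.75 F [ 1.39 -0.63  0.2  -0.2   0.27 -0.09] sd [0.42 0.33 0.52 0.02 0.03 0.03] w 0.20687967946588345 30.000092089176178 [0.6353 0.1778 0.2077] [  35.   16.  -18.   17.  -41. -136.]
tilt (62, 64, np.float64(-0.154), -0.176, -0.132)
```

Emit:
{"name": "servo_tool", "arguments": {"commands": [[[0.6,0,0,0,0,0,0],[0.6,0,0,0,0,0,0],[0.6,0,0,0,0,0,0],[0.6,0,0,0,0,0,0],[0.6,0,0,0,0,0,0]]]}}

```text
time_s: 12.3
tcp_pos: [0.6351, 0.1778, 0.2074]
ee_rot: [[-0.94, 0.001, 0.341], [0.002, 1.0, 0.0], [-0.341, 0.001, -0.94]]
wrist_force: [-0.2, 0.2, 0.2]
gripper_width: 0.395
gripper_force: 0.0
```

```bash
python3 w.py; python3 bar.py; python3 - <<'E'
from ik import *
from station import r
p=np.array(r.sense()["tcp_pos"]);R=att(0,20)
# retreat, then to R or L lantern
L=(.425,.162)
w=[(.5,p-.12*R[:,2],0,20,1),(.3,G(L,12,20,back=.13),12,20,2),(.3,G(L,12,20,g=.151),12,20,2)]
go(w)
print("R");Rr=(.440,-.173)
go([w[0],(.3,[.45,0,.36],8,28,2),(.3,G(Rr,15,36,back=.13),15,36,2),(.3,G(Rr,15,36,g=.150),15,36,2)])
E
```

```text
t 12.7 F [-0.39  0.13  0.2  -0.02  0.7   0.  ] sd [0.47 0.39 0.3  0.03 0.03 0.03] w 0.4007660146663953 0.0 [0.6352 0.1777 0.2075] [  35.   16.  -18.   17.  -41. -136.]
tilt (62, 64, np.float64(-0.154), -0.176, -0.132)
margin 34.7 maxstep 3.0 [38.0, 8.0, -11.0, 15.0, -56.0, -134.0]
margin 18.6 maxstep 4.0 [61.0, -18.0, -43.0, 19.0, -54.0, -148.0]
margin 5.9 maxstep 3.1 [51.0, -4.0, -55.0, 29.0, -26.0, -154.0]
-> [0.59416317 0.17771846 0.3202706 ] row 24mm 0.0deg
[[[0.5, 0.0, 0.0, -24.0, 0.0, 0.0, 0.0], [0.5, 0.0, 0.0, -48.0, 0.0, 0.0, -0.001], [0.5, 0.1, 0.0, -72.0, 0.0, -0.001, -0.001], [0.5, 0.1, 0.0, -96.0, 0.0, -0.001, -0.001], [0.5, 0.1, 0.0, -120.0, 0.0, -0.001, -0.002]]]
-> [0.35092835 0.14625558 0.2686425 ] row 25mm 1.2deg
[[[0.3, 24.6, -3.1, -3.5, -0.007, 0.0, -0.02], [0.3, 49.2, -6.3, -6.9, -0.014, 0.0, -0.039], [0.3, 73.9, -9.4, -10.4, -0.021, 0.0, -0.059], [0.3, 98.5, -12.6, -13.9, -0.029, 0.0, -0.079], [0.3, 123.1, -15.7, -17.3, -0.036, 0.0, -0.098]]]
[[[0.3, 24.8, -0.6, -3.5, -0.007, 0.0, -0.02], [0.3, 49.6, -1.2, -7.1, -0.014, 0.0, -0.039], [0.3, 74.4, -1.8, -10.6, -0.0
[... 1935 characters left out ...]
, -0.052]]]
[[[0.3, 18.4, -17.4, 1.1, -0.006, -0.014, -0.01], [0.3, 36.7, -34.8, 2.3, -0.013, -0.028, -0.021], [0.3, 55.1, -52.3, 3.4, -0.019, -0.042, -0.031], [0.3, 73.5, -69.7, 4.5, -0.026, -0.056, -0.041], [0.3, 91.9, -87.1, 5.6, -0.032, -0.07, -0.052]]]
-> [ 0.41170058 -0.18058281  0.14352786] row 13mm 0.0deg
[[[0.3, 0.2, 0.0, 13.3, 0.0, 0.0, 0.0], [0.3, 0.5, 0.0, 26.6, 0.0, 0.0, 0.0], [0.3, 0.7, 0.0, 40.0, 0.0, 0.0, 0.0], [0.3, 0.9, 0.0, 53.3, 0.0, 0.0, 0.0], [0.3, 1.2, 0.0, 66.6, 0.0, 0.0, 0.0]]]
[[[0.3, 0.2, 0.0, 13.3, 0.0, 0.0, 0.0], [0.3, 0.5, 0.0, 26.6, 0.0, 0.0, 0.0], [0.3, 0.7, 0.0, 40.0, 0.0, 0.0, 0.0], [0.3, 0.9, 0.0, 53.3, 0.0, 0.0, 0.0], [0.3, 1.2, 0.0, 66.6, 0.0, 0.0, 0.0]]]
```

Emit:
{"name": "servo_tool", "arguments": {"commands": [[[0.5,0,0,-10,0,0,0],[0.5,0,0,-30,0,0,0],[0.5,0,0,-60,0,0,0],[0.5,0,0,-90,0,0,0],[0.5,0,0,-120,0,0,0]]]}}

```text
time_s: 13.25
tcp_pos: [0.5937, 0.1776, 0.3223]
ee_rot: [[-0.94, 0.001, 0.342], [0.002, 1.0, 0.001], [-0.342, 0.001, -0.94]]
wrist_force: [0.4, 0.5, -0.0]
gripper_width: 0.498
gripper_force: 0.0
```

Emit:
{"name": "servo_tool", "arguments": {"commands": [[[0.3,25,-3,-3.5,-0.007,0,-0.02],[0.3,49,-6,-7,-0.014,0,-0.039],[0.3,74,-9.5,-10.5,-0.021,0,-0.059],[0.3,98.5,-12.5,-14,-0.029,0,-0.079],[0.3,123,-15.5,-17.5,-0.036,0,-0.098]]]}}

```text
time_s: 13.75
tcp_pos: [0.4716, 0.1621, 0.2954]
ee_rot: [[-0.935, -0.103, 0.34], [-0.097, 0.995, 0.037], [-0.342, 0.002, -0.94]]
wrist_force: [0.2, 0.3, 0.6]
gripper_width: 0.698
gripper_force: 0.0
```

Emit:
{"name": "servo_tool", "arguments": {"commands": [[[0.3,25,-0.5,-3.5,-0.007,0,-0.02],[0.3,49.5,-1,-7,-0.014,0,-0.039],[0.3,74.5,-2,-10.5,-0.021,0,-0.059],[0.3,99,-2.5,-14,-0.029,0,-0.079],[0.3,124,-3,-17.5,-0.036,0,-0.098]]]}}

```text
time_s: 14.25
tcp_pos: [0.3503, 0.1464, 0.2695]
ee_rot: [[-0.92, -0.206, 0.335], [-0.193, 0.979, 0.073], [-0.343, 0.003, -0.94]]
wrist_force: [-1.0, -0.2, 0.4]
gripper_width: 0.701
gripper_force: 0.0
```

```bash
python3 bar.py; python3 - <<'E'
from ik import *
from station import r
s=r.sense();print(s["time_s"],s["tcp_pos"],s["wrist_force"])
L=(.425,.162)
go([(.3,G(L,12,20,g=.151),12,20,2)])
E
```

```text
tilt (63, 64, np.float64(-0.162), -0.176, -0.148)
14.3 [0.34771227 0.14441588 0.26805572] [-1.23437825 -4.05092511 -0.22415369]
margin 5.9 maxstep 3.1 [51.0, -4.0, -55.0, 29.0, -26.0, -154.0]
-> [0.39441935 0.15549988 0.14348246] row 13mm 0.0deg
[[[0.3, -0.3, 0.1, 13.3, 0.0, 0.0, 0.0], [0.3, -0.5, 0.2, 26.7, 0.0, 0.0, 0.0], [0.3, -0.8, 0.3, 40.0, 0.001, 0.0, -0.001], [0.3, -1.1, 0.3, 53.4, 0.001, -0.001, -0.001], [0.3, -1.3, 0.4, 66.7, 0.001, -0.001, -0.001]]]
[[[0.3, -0.3, 0.1, 13.3, 0.0, 0.0, 0.0], [0.3, -0.5, 0.2, 26.7, 0.0, 0.0, 0.0], [0.3, -0.8, 0.3, 40.0, 0.001, 0.0, -0.001], [0.3, -1.0, 0.4, 53.4, 0.001, -0.001, -0.001], [0.3, -1.3, 0.5, 66.7, 0.001, -0.001, -0.001]]]
```

Emit:
{"name": "servo_tool", "arguments": {"commands": [[[0.3,0,0,8,0,0,0],[0.3,0,0,22,0,0,0],[0.3,0,0,38,0,0,0],[0.3,0,0,54,0,0,0],[0.3,0,0,66,0,0,0]]]}}

```text
time_s: 14.8
tcp_pos: [0.3739, 0.1517, 0.2061]
ee_rot: [[-0.92, -0.205, 0.334], [-0.192, 0.979, 0.071], [-0.341, 0.001, -0.94]]
wrist_force: [0.2, 0.4, -0.2]
gripper_width: 0.701
gripper_force: 0.0
```

```bash
python3 - <<'E'
from ik import *
from station import r
r.capture("top");s=r.sense();print(s["time_s"],s["tcp_pos"],s["wrist_force"],np.round(s["ee_rot"],3).tolist())
L=(.425,.162);T=G(L,12,20,g=.151);print((np.array(s["ee_rot"]).T@(T-s["tcp_pos"])*1000).round(1))
E
```

```text
14.85 [0.37342594 0.15084917 0.20431649] [ 0.04502248  0.68083662 -0.90723552] [[-0.921, -0.204, 0.331], [-0.193, 0.979, 0.068], [-0.338, -0.001, -0.941]]
[ 0.3  0.3 64.5]
```

Emit:
{"name": "servo_tool", "arguments": {"commands": [[[0.3,0,0,13,0,0,0],[0.3,0,0,28,0,0,0],[0.3,0,0,44,0,0,0],[0.3,0,0,57,0,0,0],[0.3,0,0,64,0,0,0]]]}}

```text
time_s: 15.35
tcp_pos: [0.3951, 0.156, 0.146]
ee_rot: [[-0.92, -0.205, 0.333], [-0.193, 0.979, 0.071], [-0.341, 0.001, -0.94]]
wrist_force: [-1.4, 0.5, -0.3]
gripper_width: 0.703
gripper_force: 0.0
```

Emit:
{"name": "servo_tool", "arguments": {"commands": [[[0.9,0,0,0,0,0,0],[0.9,0,0,0,0,0,0],[0.9,0,0,0,0,0,0],[0.9,0,0,0,0,0,0],[0.9,0,0,0,0,0,0]]]}}

```text
time_s: 15.85
tcp_pos: [0.3946, 0.1565, 0.1472]
ee_rot: [[-0.92, -0.206, 0.334], [-0.193, 0.979, 0.073], [-0.342, 0.002, -0.94]]
wrist_force: [-0.4, 0.2, -1.3]
gripper_width: 0.33
gripper_force: 0.0
```

Emit:
{"name": "servo_tool", "arguments": {"commands": [[[0.9,0,0,0,0,0,0],[0.9,0,0,0,0,0,0],[0.9,0,0,0,0,0,0],[0.9,0,0,0,0,0,0],[0.9,0,0,0,0,0,0]]]}}

```text
time_s: 16.35
tcp_pos: [0.3948, 0.1567, 0.1471]
ee_rot: [[-0.92, -0.206, 0.335], [-0.193, 0.978, 0.073], [-0.342, 0.002, -0.94]]
wrist_force: [-1.7, -0.4, 3.1]
gripper_width: 0.216
gripper_force: 30.0
```

Emit:
{"name": "servo_tool", "arguments": {"commands": [[[0.9,-1,0,-3,0,0,0],[0.9,-3,0,-8,0,0,0],[0.9,-5,0,-14,0,0,0],[0.9,-6.5,0,-18,0,0,0],[0.9,-7,0,-19,0,0,0]]]}}

```text
time_s: 16.85
tcp_pos: [0.3948, 0.1566, 0.1677]
ee_rot: [[-0.92, -0.206, 0.334], [-0.193, 0.979, 0.073], [-0.342, 0.003, -0.94]]
wrist_force: [0.8, 0.8, -3.4]
gripper_width: 0.208
gripper_force: 30.0
```

```bash
python3 w.py
```

```text
t 17.25 F [ 0.06 -0.25 -3.39 -0.25  1.15  0.  ] sd [0.57 0.47 0.4  0.05 0.11 0.02] w 0.21684695596439277 29.984168973751366 [0.3945 0.1561 0.1668] [  52.   -6.  -52.   25.  -31. -150.]
```

L weighs about 3.4 N against M's 2.1 N, so L is the heavy one. It goes on the right at about −0.135 from the pivot.

```bash
python3 - <<'E'
from ik import *
T=lambda x,y,b:[x-.031,y,.1471+b]
go([(.9,[.41,.14,.293],10,20,2),(.9,T(.59,-.129,.144),0,20,3),(.9,T(.667,-.129,.144),0,20,1),(.9,T(.667,-.129,.107),0,20,1)])
E
```

```text
margin 11.2 maxstep 2.6 [50.0, -12.0, -35.0, 16.0, -53.0, -138.0]
margin 27.3 maxstep 3.5 [4.0, 4.0, -15.0, 2.0, -51.0, -95.0]
margin 42.2 maxstep 1.9 [3.0, 12.0, -6.0, 1.0, -53.0, -94.0]
margin 38.5 maxstep 1.0 [3.0, 13.0, -10.0, 2.0, -48.0, -94.0]
-> [0.41  0.14  0.293] row 13mm 0.2deg
[[[0.9, -5.4, -1.9, -11.5, 0.001, 0.0, 0.003], [0.9, -10.8, -3.7, -22.9, 0.003, 0.0, 0.006], [0.9, -16.3, -5.6, -34.4, 0.004, 0.0, 0.009], [0.9, -21.7, -7.5, -45.9, 0.005, 0.0, 0.012], [0.9, -27.1, -9.4, -57.3, 0.006, -0.001, 0.015]]]
[[[0.9, -5.5, -1.9, -11.5, 0.001, 0.0, 0.003], [0.9, -10.9, -3.7, -22.9, 0.003, 0.0, 0.006], [0.9, -16.4, -5.6, -34.4, 0.004, 0.0, 0.009], [0.9, -21.8, -7.5, -45.8, 0.005, 0.0, 0.012], [0.9, -27.3, -9.3, -57.3, 0.006, -0.001, 0.015]]]
-> [ 0.559  -0.129   0.2911] row 21mm 0.7deg
[[[0.9, -6.2, -19.4, 2.4, 0.004, 0.0, 0.011], [0.9, -12.4, -38.8, 4.8, 0.008, 0.0, 0.022], [0.9, -18.7, -58.2, 7.2, 0.012, 0.0, 0.033], [0.9, -24.9, -77.5, 9.6, 0.016, 0.0, 0.044], [0.9, -31.1, -96.9, 12.0, 0.02, 0.0, 0.055]]]
[[[0.9, -7.3, -19.0, 2.8, 0.004, 0.0, 0.011], [0.9, -14.5, -37.9, 5.6
[... 171 characters left out ...]
, -18.5, 3.2, 0.004, 0.0, 0.011], [0.9, -16.6, -37.0, 6.3, 0.008, 0.0, 0.022], [0.9, -24.9, -55.4, 9.5, 0.012, 0.0, 0.033], [0.9, -33.2, -73.9, 12.6, 0.016, 0.0, 0.044], [0.9, -41.5, -92.4, 15.8, 0.02, 0.0, 0.055]]]
-> [ 0.636  -0.129   0.2911] row 15mm 0.0deg
[[[0.9, -14.5, 0.0, 5.3, 0.0, 0.0, 0.0], [0.9, -28.9, 0.0, 10.5, 0.0, 0.0, 0.0], [0.9, -43.4, 0.0, 15.8, 0.0, 0.0, 0.0], [0.9, -57.9, 0.0, 21.1, 0.0, 0.0, 0.0], [0.9, -72.4, 0.0, 26.3, 0.0, 0.0, 0.0]]]
-> [ 0.636  -0.129   0.2541] row 7mm 0.0deg
[[[0.9, 2.5, 0.0, 7.0, 0.0, 0.0, 0.0], [0.9, 5.1, 0.0, 13.9, 0.0, 0.0, 0.0], [0.9, 7.6, 0.0, 20.9, 0.0, 0.0, 0.0], [0.9, 10.1, 0.0, 27.8, 0.0, 0.0, 0.0], [0.9, 12.7, 0.0, 34.8, 0.0, 0.0, 0.0]]]
```

Emit:
{"name": "servo_tool", "arguments": {"commands": [[[0.9,-4,-1,-8,0.001,0,0.003],[0.9,-10,-3.5,-21,0.003,0,0.006],[0.9,-16,-5.5,-34,0.004,0,0.009],[0.9,-21.5,-7.5,-46,0.005,0,0.012],[0.9,-27,-9.5,-57.5,0.006,0,0.015]]]}}

```text
time_s: 17.75
tcp_pos: [0.4021, 0.1479, 0.2307]
ee_rot: [[-0.923, -0.19, 0.335], [-0.178, 0.982, 0.066], [-0.341, 0.001, -0.94]]
wrist_force: [-0.2, -0.4, -3.7]
gripper_width: 0.218
gripper_force: 30.0
```

Emit:
{"name": "servo_tool", "arguments": {"commands": [[[0.9,-5.5,-2,-11.5,0.001,0,0.003],[0.9,-11,-3.5,-23,0.003,0,0.006],[0.9,-16.5,-5.5,-34.5,0.004,0,0.009],[0.9,-22,-7.5,-46,0.005,0,0.012],[0.9,-27,-9.5,-57.5,0.006,0,0.015]]]}}

```text
time_s: 18.25
tcp_pos: [0.4094, 0.1393, 0.2935]
ee_rot: [[-0.926, -0.174, 0.335], [-0.163, 0.985, 0.06], [-0.34, 0.0, -0.94]]
wrist_force: [0.2, 0.3, -3.4]
gripper_width: 0.216
gripper_force: 30.0
```

Emit:
{"name": "servo_tool", "arguments": {"commands": [[[0.9,-4,-14,2,0.004,0,0.011],[0.9,-11,-34,4.5,0.008,0,0.022],[0.9,-18,-56,7,0.012,0,0.033],[0.9,-24.5,-77,9.5,0.016,0,0.044],[0.9,-31,-97,12,0.02,0,0.055]]]}}

```text
time_s: 18.75
tcp_pos: [0.4591, 0.0488, 0.2922]
ee_rot: [[-0.934, -0.115, 0.338], [-0.108, 0.993, 0.04], [-0.34, 0.0, -0.94]]
wrist_force: [-0.1, 0.9, -4.6]
gripper_width: 0.216
gripper_force: 30.0
```

Emit:
{"name": "servo_tool", "arguments": {"commands": [[[0.9,-7,-19,3,0.004,0,0.011],[0.9,-14.5,-38,5.5,0.008,0,0.022],[0.9,-22,-57,8.5,0.012,0,0.033],[0.9,-29,-76,11,0.016,0,0.044],[0.9,-36.5,-95,14,0.02,0,0.055]]]}}

```text
time_s: 19.25
tcp_pos: [0.509, -0.0409, 0.2913]
ee_rot: [[-0.939, -0.057, 0.339], [-0.054, 0.998, 0.02], [-0.34, 0.0, -0.941]]
wrist_force: [-0.6, 0.4, -2.8]
gripper_width: 0.222
gripper_force: 30.0
```

Emit:
{"name": "servo_tool", "arguments": {"commands": [[[0.9,-8.5,-18.5,3,0.004,0,0.011],[0.9,-16.5,-37,6.5,0.008,0,0.022],[0.9,-25,-57,9.5,0.012,0,0.033],[0.9,-34,-76,13,0.016,0,0.044],[0.9,-41.5,-92.5,16,0.02,0,0.055]]]}}

```text
time_s: 19.75
tcp_pos: [0.5589, -0.1307, 0.29]
ee_rot: [[-0.941, 0.002, 0.339], [0.002, 1.0, -0.0], [-0.339, 0.0, -0.941]]
wrist_force: [0.7, 0.4, -3.0]
gripper_width: 0.218
gripper_force: 30.0
```

```bash
python3 w.py; python3 bar.py; python3 - <<'E'
from ik import *
go([(.9,[.636,-.129,.2911],0,20,1)])
E
```

```text
t 20.15 F [ 0.03 -0.12 -3.35 -0.06  1.14 -0.02] sd [0.8  0.96 0.7  0.29 0.2  0.09] w 0.21551201328133948 29.97888147365302 [ 0.5582 -0.1291  0.2908] [  4.   4. -15.   2. -51. -95.]
tilt (63, 64, np.float64(-0.162), -0.176, -0.148)
margin 42.2 maxstep 1.9 [3.0, 12.0, -6.0, 1.0, -53.0, -94.0]
-> [ 0.636  -0.129   0.2911] row 16mm 0.0deg
[[[0.9, -14.6, 0.0, 5.3, 0.0, 0.0, 0.0], [0.9, -29.1, 0.0, 10.6, 0.0, 0.0, 0.0], [0.9, -43.7, 0.0, 15.8, 0.0, -0.001, 0.0], [0.9, -58.3, 0.0, 21.1, 0.001, -0.001, 0.0], [0.9, -72.9, 0.0, 26.4, 0.001, -0.001, 0.0]]]
```

Emit:
{"name": "servo_tool", "arguments": {"commands": [[[0.9,-8,0,3,0,0,0],[0.9,-24,0,9,0,0,0],[0.9,-42,0,15,0,0,0],[0.9,-60,0,22,0,0,0],[0.9,-73,0,26.5,0,0,0]]]}}

```text
time_s: 20.7
tcp_pos: [0.6384, -0.1293, 0.291]
ee_rot: [[-0.94, -0.0, 0.342], [0.0, 1.0, 0.0], [-0.342, 0.0, -0.94]]
wrist_force: [-0.0, 0.5, -3.5]
gripper_width: 0.216
gripper_force: 30.0
```

Emit:
{"name": "servo_tool", "arguments": {"commands": [[[0.9,2,0,5,0,0,0],[0.9,5,0,13,0,0,0],[0.9,8,0,22,0,0,0],[0.9,10.5,0,29,0,0,0],[0.9,12.5,0,34,0,0,0]]]}}

```text
time_s: 21.2
tcp_pos: [0.6357, -0.1297, 0.2537]
ee_rot: [[-0.94, 0.001, 0.34], [0.001, 1.0, 0.0], [-0.34, 0.001, -0.94]]
wrist_force: [0.8, -0.7, -4.3]
gripper_width: 0.216
gripper_force: 30.0
```

Emit:
{"name": "servo_tool", "arguments": {"commands": [[[0.9,0.7,0,2,0,0,0],[0.9,1.4,0,4,0,0,0],[0.9,2.1,0,6,0,0,0],[0.9,2.8,0,8,0,0,0],[0.9,3.5,0,10,0,0,0]]]}}

```text
time_s: 21.7
tcp_pos: [0.6369, -0.1298, 0.2447]
ee_rot: [[-0.939, 0.001, 0.343], [0.001, 1.0, 0.0], [-0.343, 0.0, -0.939]]
wrist_force: [-0.4, -0.8, -2.1]
gripper_width: 0.216
gripper_force: 30.0
```

```bash
python3 bar.py; python3 w.py
```

```text
tilt (59, 64, np.float64(-0.096), -0.12, -0.072)
t 22.15 F [ 0.28 -0.57 -2.59 -0.07  1.07 -0.04] sd [0.42 0.39 0.48 0.02 0.05 0.03] w 0.2170678817035417 29.987260792404413 [ 0.6366 -0.1296  0.2444] [  3.  13. -10.   2. -46. -94.]
```

Contact is made and the bar is moving. I continue down about 24 mm.

Emit:
{"name": "servo_tool", "arguments": {"commands": [[[0.9,0.7,0,2,0,0,0],[0.9,1.4,0,4,0,0,0],[0.9,2.1,0,6,0,0,0],[0.9,2.8,0,8,0,0,0],[0.9,3.5,0,10,0,0,0]]]}}

```text
time_s: 22.65
tcp_pos: [0.6369, -0.1298, 0.2337]
ee_rot: [[-0.94, 0.001, 0.342], [0.001, 1.0, 0.0], [-0.342, 0.0, -0.94]]
wrist_force: [0.1, -1.1, -1.3]
gripper_width: 0.214
gripper_force: 30.0
```

Emit:
{"name": "servo_tool", "arguments": {"commands": [[[0.9,0.7,0,2,0,0,0],[0.9,1.4,0,4,0,0,0],[0.9,2.1,0,6,0,0,0],[0.9,2.8,0,8,0,0,0],[0.9,3.5,0,10,0,0,0]]]}}

```text
time_s: 23.15
tcp_pos: [0.6371, -0.1297, 0.2233]
ee_rot: [[-0.94, 0.0, 0.342], [0.001, 1.0, 0.0], [-0.342, 0.0, -0.94]]
wrist_force: [0.9, -1.4, 0.3]
gripper_width: 0.212
gripper_force: 30.0
```

```bash
python3 bar.py; python3 w.py
```

```text
tilt (60, 64, np.float64(0.035), 0.012, 0.064)
t 23.6 F [ 0.74 -1.14 -0.62 -0.3   0.61 -0.14] sd [0.41 0.36 0.45 0.03 0.02 0.03] w 0.20843015970809106 29.99844830017537 [ 0.6368 -0.1296  0.2232] [  3.  14. -12.   2. -44. -94.]
```

Emit:
{"name": "servo_tool", "arguments": {"commands": [[[0.9,0.5,0,1.4,0,0,0],[0.9,1,0,2.8,0,0,0],[0.9,1.5,0,4.2,0,0,0],[0.9,2,0,5.6,0,0,0],[0.9,2.5,0,7,0,0,0]]]}}

```text
time_s: 24.1
tcp_pos: [0.6371, -0.1296, 0.2157]
ee_rot: [[-0.94, 0.0, 0.342], [0.0, 1.0, 0.0], [-0.342, 0.001, -0.94]]
wrist_force: [0.9, -1.6, 0.6]
gripper_width: 0.218
gripper_force: 30.0
```

```bash
python3 bar.py; python3 w.py
```

```text
tilt (60, 64, np.float64(0.09), 0.076, 0.104)
t 24.55 F [ 0.99 -0.66  0.05 -0.17  0.43 -0.09] sd [0.28 0.3  0.51 0.03 0.03 0.02] w 0.2161899379721843 29.99858790077269 [ 0.6369 -0.1296  0.2157] [  3.  15. -13.   2. -43. -94.]
```

Emit:
{"name": "servo_tool", "arguments": {"commands": [[[0.6,0,0,0,0,0,0],[0.6,0,0,0,0,0,0],[0.6,0,0,0,0,0,0],[0.6,0,0,0,0,0,0],[0.6,0,0,0,0,0,0]]]}}

```text
time_s: 25.05
tcp_pos: [0.6367, -0.1296, 0.2155]
ee_rot: [[-0.94, 0.001, 0.341], [0.001, 1.0, 0.0], [-0.341, 0.001, -0.94]]
wrist_force: [-0.2, -0.2, 0.2]
gripper_width: 0.395
gripper_force: 0.0
```

```bash
python3 w.py; python3 bar.py; python3 - <<'E'
from ik import *
from station import r
s=r.sense();p=np.array(s["tcp_pos"]);R=att(0,20);Rr=(.440,-.173)
print("brown top",plane("scene",(177,176),.2),plane("scene",(185,173),.2))
go([(.5,p-.12*R[:,2],0,20,1),(.3,G(Rr,15,24,back=.13),15,24,3),(.3,G(Rr,15,24,g=.151),15,24,2)])
E
```

```text
t 25.45 F [ 0.11  0.19  0.19 -0.02  0.7   0.  ] sd [0.55 0.41 0.54 0.03 0.02 0.01] w 0.40016374034726404 0.0 [ 0.6368 -0.1296  0.2156] [  3.  15. -13.   2. -43. -94.]
tilt (60, 64, np.float64(0.074), 0.048, 0.1)
brown top [ 0.28897937 -0.20647189  0.2       ] [ 0.28785675 -0.17967604  0.2       ]
margin 36.2 maxstep 2.9 [4.0, 7.0, -7.0, 1.0, -57.0, -94.0]
margin 34.2 maxstep 3.9 [-16.0, -11.0, -27.0, -15.0, -54.0, -52.0]
margin 25.0 maxstep 2.0 [-12.0, 1.0, -35.0, -19.0, -34.0, -49.0]
-> [ 0.5957555  -0.12966408  0.32833812] row 24mm 0.0deg
[[[0.5, 0.0, 0.0, -24.0, 0.0, 0.0, 0.0], [0.5, 0.0, 0.0, -48.0, 0.0, 0.0, 0.0], [0.5, 0.1, 0.0, -72.0, 0.0, 0.0, 0.0], [0.5, 0.1, 0.0, -96.0, 0.0, -0.001, -0.001], [0.5, 0.1, 0.0, -120.0, 0.0, -0.001, -0.001]]]
-> [ 0.35922748 -0.19464293  0.26545255] row 17mm 1.0deg
[[[0.3, 16.3, -4.3, -1.5, -0.007, -0.005, -0.016], [0.3, 32.5, -8.7, -2.9, -0.013, -0.009, -0.032], [0.3, 48.8, -13.0, -4.4, -0.02, -0.014, -0.049], [0.3, 65.0, -17.3, -5.8, -0.026, -0.019, -0.065], [0.3, 81.3, -21.7, -7.3, -0.033, -0.023, -0.081]]]
[[[0.3, 16.5, -2.9, -2.0, -0.007, -
[... 204 characters left out ...]
-0.081]]]
[[[0.3, 16.6, -1.5, -2.4, -0.007, -0.005, -0.016], [0.3, 33.3, -3.1, -4.8, -0.013, -0.009, -0.032], [0.3, 49.9, -4.6, -7.2, -0.02, -0.014, -0.049], [0.3, 66.6, -6.1, -9.6, -0.026, -0.019, -0.065], [0.3, 83.2, -7.7, -12.0, -0.033, -0.023, -0.081]]]
-> [ 0.41030154 -0.18095768  0.14369164] row 13mm 0.0deg
[[[0.3, 0.1, 0.0, 13.3, 0.0, 0.0, 0.0], [0.3, 0.2, 0.0, 26.5, 0.0, 0.0, 0.0], [0.3, 0.4, 0.0, 39.8, 0.0, 0.0, 0.0], [0.3, 0.5, 0.0, 53.1, 0.0, 0.0, 0.0], [0.3, 0.6, 0.0, 66.4, 0.0, 0.0, 0.0]]]
[[[0.3, 0.1, 0.0, 13.3, 0.0, 0.0, 0.0], [0.3, 0.2, 0.0, 26.5, 0.0, 0.0, 0.0], [0.3, 0.4, 0.0, 39.8, 0.0, 0.0, 0.0], [0.3, 0.5, 0.0, 53.1, 0.0, 0.0, 0.0], [0.3, 0.6, 0.0, 66.4, 0.0, 0.0, 0.0]]]
```

Emit:
{"name": "servo_tool", "arguments": {"commands": [[[0.5,0,0,-10,0,0,0],[0.5,0,0,-30,0,0,0],[0.5,0,0,-60,0,0,0],[0.5,0,0,-90,0,0,0],[0.5,0,0,-120,0,0,0]]]}}

```text
time_s: 26.0
tcp_pos: [0.5952, -0.1298, 0.3304]
ee_rot: [[-0.94, 0.0, 0.342], [0.001, 1.0, 0.0], [-0.342, 0.0, -0.94]]
wrist_force: [0.5, 0.3, 0.7]
gripper_width: 0.5
gripper_force: 0.0
```

Emit:
{"name": "servo_tool", "arguments": {"commands": [[[0.3,16,-4,-1.5,-0.007,-0.005,-0.016],[0.3,32.5,-8.5,-3,-0.013,-0.009,-0.032],[0.3,49,-13,-4.5,-0.02,-0.014,-0.049],[0.3,65,-17.5,-6,-0.026,-0.019,-0.065],[0.3,81.5,-21.5,-7.5,-0.033,-0.023,-0.081]]]}}

```text
time_s: 26.5
tcp_pos: [0.5158, -0.1513, 0.3084]
ee_rot: [[-0.928, -0.088, 0.363], [-0.081, 0.996, 0.034], [-0.364, 0.003, -0.931]]
wrist_force: [-0.4, 0.2, 0.3]
gripper_width: 0.697
gripper_force: 0.0
```

Emit:
{"name": "servo_tool", "arguments": {"commands": [[[0.3,16.5,-3,-2,-0.007,-0.005,-0.016],[0.3,33,-6,-4,-0.013,-0.009,-0.032],[0.3,49.5,-9,-6,-0.02,-0.014,-0.049],[0.3,66,-12,-8,-0.026,-0.019,-0.065],[0.3,82.5,-14.5,-10,-0.033,-0.023,-0.081]]]}}

```text
time_s: 27.0
tcp_pos: [0.4369, -0.1726, 0.2877]
ee_rot: [[-0.909, -0.174, 0.38], [-0.16, 0.985, 0.07], [-0.386, 0.003, -0.923]]
wrist_force: [-0.3, 0.2, -0.9]
gripper_width: 0.698
gripper_force: 0.0
```

Emit:
{"name": "servo_tool", "arguments": {"commands": [[[0.3,16.5,-1.5,-2.5,-0.007,-0.005,-0.016],[0.3,33.5,-3,-5,-0.013,-0.009,-0.032],[0.3,52,-4.5,-7,-0.02,-0.014,-0.049],[0.3,70,-6,-10,-0.026,-0.019,-0.065],[0.3,83,-7.5,-12,-0.033,-0.023,-0.081]]]}}

```text
time_s: 27.5
tcp_pos: [0.3578, -0.1939, 0.2667]
ee_rot: [[-0.882, -0.26, 0.393], [-0.237, 0.966, 0.106], [-0.407, 0.001, -0.913]]
wrist_force: [0.2, 0.7, 0.7]
gripper_width: 0.701
gripper_force: 0.0
```

```bash
python3 bar.py; python3 - <<'E'
from ik import *
from station import r
s=r.sense();print(s["time_s"],s["tcp_pos"],np.round(s["ee_rot"],3).tolist())
T=G((.440,-.173),15,24,g=.151);print((np.array(s["ee_rot"]).T@(T-s["tcp_pos"])*1000).round(1))
# second measurement of R lantern yaw from new scene view is skipped; recheck cap centre in the scene
E
```

```text
tilt (61, 64, np.float64(0.082), 0.064, 0.1)
27.55 [ 0.35662213 -0.19402401  0.26619717] [[-0.883, -0.259, 0.392], [-0.236, 0.966, 0.107], [-0.406, 0.002, -0.914]]
[ -0.7  -1.5 134.4]
```

Emit:
{"name": "servo_tool", "arguments": {"commands": [[[0.3,0,0,10,0,0,0],[0.3,0,0,24,0,0,0],[0.3,0,-0.5,39,0,0,0],[0.3,0,-0.5,53,0,0,0],[0.3,0,-0.5,67,0,0,0]]]}}

```text
time_s: 28.05
tcp_pos: [0.3863, -0.1868, 0.2041]
ee_rot: [[-0.883, -0.259, 0.392], [-0.236, 0.966, 0.107], [-0.406, 0.001, -0.914]]
wrist_force: [0.2, -0.3, 0.1]
gripper_width: 0.705
gripper_force: 0.0
```

Emit:
{"name": "servo_tool", "arguments": {"commands": [[[0.3,0,0,13,0,0,0],[0.3,0,0,28,0,0,0],[0.3,0,0,43,0,0,0],[0.3,0,0,57,0,0,0],[0.3,0,0,65,0,0,0]]]}}

```text
time_s: 28.55
tcp_pos: [0.4114, -0.1797, 0.1441]
ee_rot: [[-0.883, -0.26, 0.39], [-0.236, 0.966, 0.107], [-0.405, 0.002, -0.915]]
wrist_force: [-0.4, 0.4, -0.0]
gripper_width: 0.7
gripper_force: 0.0
```

Emit:
{"name": "servo_tool", "arguments": {"commands": [[[0.9,0,0,0,0,0,0],[0.9,0,0,0,0,0,0],[0.9,0,0,0,0,0,0],[0.9,0,0,0,0,0,0],[0.9,0,0,0,0,0,0]]]}}

```text
time_s: 29.05
tcp_pos: [0.411, -0.1805, 0.146]
ee_rot: [[-0.883, -0.259, 0.393], [-0.236, 0.966, 0.106], [-0.407, 0.001, -0.913]]
wrist_force: [-0.0, -0.1, 0.1]
gripper_width: 0.328
gripper_force: 0.0
```

Emit:
{"name": "servo_tool", "arguments": {"commands": [[[0.9,0,0,0,0,0,0],[0.9,0,0,0,0,0,0],[0.9,0,0,0,0,0,0],[0.9,0,0,0,0,0,0],[0.9,0,0,0,0,0,0]]]}}

```text
time_s: 29.55
tcp_pos: [0.4111, -0.1804, 0.1458]
ee_rot: [[-0.883, -0.259, 0.392], [-0.236, 0.966, 0.106], [-0.406, 0.001, -0.914]]
wrist_force: [-1.8, 1.1, 2.8]
gripper_width: 0.213
gripper_force: 30.0
```

Emit:
{"name": "servo_tool", "arguments": {"commands": [[[0.9,-1,0,-3,0,0,0],[0.9,-4,0,-9,0,0,0],[0.9,-8,0,-18,0,0,0],[0.9,-11,0,-25,0,0,0],[0.9,-12,0,-27,0,0,0]]]}}

```text
time_s: 30.05
tcp_pos: [0.4115, -0.1806, 0.1765]
ee_rot: [[-0.882, -0.259, 0.394], [-0.237, 0.966, 0.106], [-0.408, 0.0, -0.913]]
wrist_force: [0.3, -0.2, -1.8]
gripper_width: 0.215
gripper_force: 30.0
```

```bash
python3 w.py; python3 bar.py
```

```text
t 30.45 F [ 0.11  0.12 -2.14 -0.29  1.12 -0.01] sd [0.32 0.4  0.27 0.01 0.03 0.03] w 0.21066932324590584 29.995297052082606 [ 0.4107 -0.1803  0.1746] [-12.  -1. -33. -17. -39. -52.]
tilt (61, 64, np.float64(0.082), 0.064, 0.1)
```

R is light (2.1 N). It goes beside M at y3≈0.087, which should level the bar from its measured tilt of 0.082. I'll also check M's position in the top view.

```bash
python3 - <<'E'
from ik import *
from station import r
T=lambda x,y,b:[x-.031,y,.1458+b]
go([(.9,[.43,-.16,.277],12,24,2),(.9,T(.585,.093,.129),0,24,3),(.9,T(.667,.093,.129),0,24,2)])
# M lantern's grey lid in the top view
c=r.capture("top")["pixels"];hsv=cv2.cvtColor(c,cv2.COLOR_RGB2HSV)
u,v=proj("top",np.array([.666,.178,.19])).astype(int);print(u,v)
m=((hsv[...,1]<60)&(hsv[...,2]<110)).astype(np.uint8);w=np.zeros_like(m);w[v-18:v+18,u-18:u+18]=1;ys,xs=np.where(m&w)
print(xs.min(),xs.max(),xs.mean(),ys.min(),ys.max(),[plane("top",(x,v),.185)[1].round(3) for x in(xs.min(),xs.max())])
E
```

```text
margin 29.2 maxstep 1.9 [-5.0, -8.0, -25.0, -9.0, -50.0, -68.0]
margin 30.5 maxstep 5.4 [33.0, 1.0, -28.0, 19.0, -42.0, -135.0]
margin 33.0 maxstep 1.1 [28.0, 10.0, -17.0, 16.0, -43.0, -128.0]
-> [ 0.43  -0.16   0.277] row 11mm 0.3deg
[[[0.9, -6.3, 1.5, -8.4, 0.002, 0.0, 0.005], [0.9, -12.7, 3.0, -16.8, 0.005, 0.0, 0.009], [0.9, -19.0, 4.5, -25.2, 0.007, 0.0, 0.014], [0.9, -25.3, 5.9, -33.5, 0.009, -0.001, 0.019], [0.9, -31.7, 7.4, -41.9, 0.012, -0.001, 0.023]]]
[[[0.9, -6.3, 1.5, -8.4, 0.002, 0.0, 0.005], [0.9, -12.6, 3.1, -16.8, 0.005, 0.0, 0.009], [0.9, -18.9, 4.6, -25.2, 0.007, 0.0, 0.014], [0.9, -25.2, 6.2, -33.6, 0.009, -0.001, 0.019], [0.9, -31.5, 7.7, -42.0, 0.012, -0.001, 0.023]]]
-> [0.554  0.093  0.2748] row 19mm 0.8deg
[[[0.9, -10.5, 14.8, 4.8, 0.006, 0.0, 0.013], [0.9, -21.1, 29.6, 9.7, 0.011, 0.0, 0.026], [0.9, -31.6, 44.3, 14.5, 0.017, 0.0, 0.038], [0.9, -42.1, 59.1, 19.4, 0.023, 0.0, 0.051], [0.9, -52.7, 73.9, 24.2, 0.028, 0.0, 0.064]]]
[[[0.9, -9.6, 15.6, 4.4, 0.006, 0.0, 0.013], [0.9, -19.1, 31.1, 8.8, 0.011, 0.0, 0.026], [0.9, -28.7, 46.7, 13.3, 0.017, 0.0, 0.038], [0.9, -38.3, 62.2, 17.7, 0.023, 0.0, 0.051], [0.9, -47.8, 77.8, 22.1, 0.028, 0.0, 0.064]]]
[[[0.9, -8.5, 16.2, 4.0, 0.006, 0.0, 0.013], [0.9, -17.1, 32.5, 7.9, 0.011, 0.0, 0.026], [0.9, -25.6, 48.7, 11.9, 0.017, 0.0, 0.038], [0.9, -34.2, 65.0, 15.9, 0.023, 0.0, 0.051], [0.9, -42.7, 81.2, 19.8, 0.028, 0.0, 0.064]]]
-> [0.636  0.093  0.2748] row 8mm 0.0deg
[[[0.9, -7.5, 0.0, 3.3, 0.0, 0.0, 0.0], [0.9, -15.0, 0.0, 6.7, 0.0, 0.0, 0.0], [0.9, -22.5, 0.0, 10.0, 0.0, 0.0, 0.0], [0.9, -30.0, 0.0, 13.3, 0.0, 0.0, 0.0], [0.9, -37.5, 0.0, 16.7, 0.0, 0.0, 0.0]]]
[[[0.9, -7.5, 0.0, 3.3, 0.0, 0.0, 0.0], [0.9, -15.0, 0.0, 6.7, 0.0, 0.0, 0.0], [0.9, -22.5, 0.0, 10.0, 0.0, 0.0, 0.0], [0.9, -30.0, 0.0, 13.3, 0.0, 0.0, 0.0], [0.9, -37.5, 0.0, 16.7, 0.0, 0.0, 0.0]]]
238 157
220 247 238.27 139 171 [np.float64(0.239), np.float64(0.149)]
```

Emit:
{"name": "servo_tool", "arguments": {"commands": [[[0.9,-4,1,-6,0.002,0,0.005],[0.9,-12,3,-16,0.005,0,0.009],[0.9,-19,4.5,-25,0.007,0,0.014],[0.9,-25.5,6,-33.5,0.009,0,0.019],[0.9,-31.5,7.5,-42,0.012,0,0.023]]]}}

```text
time_s: 31.05
tcp_pos: [0.4204, -0.17, 0.227]
ee_rot: [[-0.889, -0.233, 0.395], [-0.213, 0.972, 0.095], [-0.406, -0.0, -0.914]]
wrist_force: [0.7, -0.0, -2.0]
gripper_width: 0.211
gripper_force: 30.0
```

Emit:
{"name": "servo_tool", "arguments": {"commands": [[[0.9,-6.5,1.5,-8.5,0.002,0,0.005],[0.9,-12.5,3,-17,0.005,0,0.009],[0.9,-19,4.5,-25,0.007,0,0.014],[0.9,-25,6,-33.5,0.009,0,0.019],[0.9,-31.5,7.5,-42,0.012,0,0.023]]]}}

```text
time_s: 31.55
tcp_pos: [0.43, -0.16, 0.2781]
ee_rot: [[-0.894, -0.208, 0.397], [-0.191, 0.978, 0.083], [-0.406, -0.002, -0.914]]
wrist_force: [0.2, -0.3, -1.5]
gripper_width: 0.215
gripper_force: 30.0
```

Emit:
{"name": "servo_tool", "arguments": {"commands": [[[0.9,-8,11,4,0.006,0,0.013],[0.9,-20,28,9.5,0.011,0,0.026],[0.9,-31.5,44,14.5,0.017,0,0.038],[0.9,-42,59,19.5,0.023,0,0.051],[0.9,-52.5,74,24,0.028,0,0.064]]]}}

```text
time_s: 32.05
tcp_pos: [0.4713, -0.0748, 0.277]
ee_rot: [[-0.905, -0.139, 0.402], [-0.127, 0.99, 0.055], [-0.406, -0.001, -0.914]]
wrist_force: [0.7, -0.0, -1.5]
gripper_width: 0.211
gripper_force: 30.0
```

Emit:
{"name": "servo_tool", "arguments": {"commands": [[[0.9,-9.5,15.5,4.5,0.006,0,0.013],[0.9,-19,31,9,0.011,0,0.026],[0.9,-28.5,46.5,13.5,0.017,0,0.038],[0.9,-38.5,62,17.5,0.023,0,0.051],[0.9,-48,78,22,0.028,0,0.064]]]}}

```text
time_s: 32.55
tcp_pos: [0.5127, 0.0099, 0.2763]
ee_rot: [[-0.911, -0.069, 0.406], [-0.064, 0.998, 0.028], [-0.406, -0.001, -0.914]]
wrist_force: [0.4, -0.8, -2.1]
gripper_width: 0.212
gripper_force: 30.0
```

Emit:
{"name": "servo_tool", "arguments": {"commands": [[[0.9,-8.5,16,4,0.006,0,0.013],[0.9,-17,32.5,8,0.011,0,0.026],[0.9,-26,50,12,0.017,0,0.038],[0.9,-35.5,68,16.5,0.023,0,0.051],[0.9,-42.5,81,20,0.028,0,0.064]]]}}

```text
time_s: 33.05
tcp_pos: [0.5542, 0.0944, 0.2751]
ee_rot: [[-0.914, -0.0, 0.407], [-0.0, 1.0, -0.0], [-0.407, -0.0, -0.914]]
wrist_force: [0.5, -0.0, -1.0]
gripper_width: 0.217
gripper_force: 30.0
```

```bash
python3 w.py; python3 bar.py; python3 - <<'E'
from ik import *
from station import r
s=r.sense();print((np.array(s["ee_rot"]).T@(np.array([.636,.093,.2748])-s["tcp_pos"])*1000).round(1),Ro.from_matrix(np.array(s["ee_rot"]).T@att(0,24)).as_rotvec().round(3))
E
```

```text
t 33.45 F [ 0.1   0.06 -2.08  0.    1.11  0.02] sd [0.35 0.7  0.53 0.14 0.11 0.09] w 0.2150059998988518 29.9958686507307 [0.5533 0.0924 0.275 ] [  33.    1.  -28.   19.  -42. -135.]
tilt (61, 64, np.float64(0.082), 0.064, 0.1)
[-75.4   0.6  33.9] [-0. -0. -0.]
```

Emit:
{"name": "servo_tool", "arguments": {"commands": [[[0.9,-5,0,2,0,0,0],[0.9,-13,0,6,0,0,0],[0.9,-22,0,10,0,0,0],[0.9,-30,0,13.5,0,0,0],[0.9,-38,0.5,17,0,0,0]]]}}

```text
time_s: 34.0
tcp_pos: [0.5961, 0.0934, 0.2744]
ee_rot: [[-0.914, -0.0, 0.406], [-0.0, 1.0, -0.001], [-0.406, -0.001, -0.914]]
wrist_force: [0.8, -0.2, -1.0]
gripper_width: 0.216
gripper_force: 30.0
```

Emit:
{"name": "servo_tool", "arguments": {"commands": [[[0.9,-8,0,3.5,0,0,0],[0.9,-16,0,7,0,0,0],[0.9,-24,0,10.5,0,0,0],[0.9,-32,0,14,0,0,0],[0.9,-37.5,0,17,0,0,0]]]}}

```text
time_s: 34.5
tcp_pos: [0.6372, 0.0936, 0.2744]
ee_rot: [[-0.914, -0.0, 0.406], [-0.001, 1.0, -0.0], [-0.406, -0.0, -0.914]]
wrist_force: [-0.1, 0.5, -2.3]
gripper_width: 0.216
gripper_force: 30.0
```

Emit:
{"name": "servo_tool", "arguments": {"commands": [[[0.9,2,0,4,0,0,0],[0.9,5,0,11.5,0,0,0],[0.9,8.5,0,19,0,0,0],[0.9,11.5,0,26,0,0,0],[0.9,14,0,31.5,0,0,0]]]}}

```text
time_s: 35.0
tcp_pos: [0.6358, 0.0933, 0.2387]
ee_rot: [[-0.914, -0.001, 0.405], [-0.001, 1.0, -0.001], [-0.405, -0.001, -0.914]]
wrist_force: [-0.4, 0.5, -1.5]
gripper_width: 0.215
gripper_force: 30.0
```

```bash
python3 w.py; python3 bar.py
```

```text
t 35.4 F [ 0.06 -0.29 -1.83 -0.01  1.15 -0.01] sd [0.57 0.3  0.45 0.04 0.06 0.03] w 0.21350752616080743 29.995195189258084 [0.6366 0.0936 0.2405] [  28.   11.  -21.   18.  -38. -130.]
tilt (60, 64, np.float64(0.082), 0.064, 0.1)
```

Still full load. I lower 13 mm to about 0.2275.

Emit:
{"name": "servo_tool", "arguments": {"commands": [[[0.9,0.6,0,1.4,0,0,0],[0.9,1.2,0,2.8,0,0,0],[0.9,1.8,0,4.2,0,0,0],[0.9,2.4,0,5.6,0,0,0],[0.9,3,0,7,0,0,0]]]}}

```text
time_s: 35.95
tcp_pos: [0.6368, 0.0937, 0.2326]
ee_rot: [[-0.913, -0.001, 0.407], [-0.001, 1.0, 0.0], [-0.407, -0.0, -0.913]]
wrist_force: [0.9, 1.0, -0.6]
gripper_width: 0.217
gripper_force: 30.0
```

Emit:
{"name": "servo_tool", "arguments": {"commands": [[[0.9,0.5,0,1,0,0,0],[0.9,1,0,2,0,0,0],[0.9,1.4,0,3,0,0,0],[0.9,1.8,0,4,0,0,0],[0.9,2.2,0,5,0,0,0]]]}}

```text
time_s: 36.45
tcp_pos: [0.6368, 0.0937, 0.2273]
ee_rot: [[-0.913, -0.001, 0.407], [-0.001, 1.0, 0.0], [-0.407, -0.0, -0.913]]
wrist_force: [1.4, 0.8, 0.0]
gripper_width: 0.215
gripper_force: 30.0
```

```bash
python3 w.py; python3 bar.py
```

```text
t 36.85 F [0.57 0.52 0.27 0.11 0.67 0.11] sd [0.47 0.48 0.3  0.02 0.03 0.03] w 0.21681007048064269 29.999426519789267 [0.6365 0.0935 0.227 ] [  28.   12.  -22.   19.  -36. -131.]
tilt (58, 64, np.float64(-0.01), -0.036, 0.016)
```

Emit:
{"name": "servo_tool", "arguments": {"commands": [[[0.62,0,0,0,0,0,0],[0.62,0,0,0,0,0,0],[0.62,0,0,0,0,0,0],[0.62,0,0,0,0,0,0],[0.62,0,0,0,0,0,0]]]}}

```text
time_s: 37.4
tcp_pos: [0.6363, 0.0934, 0.2267]
ee_rot: [[-0.914, -0.0, 0.406], [-0.001, 1.0, -0.0], [-0.406, -0.001, -0.914]]
wrist_force: [-0.0, 0.5, -0.3]
gripper_width: 0.375
gripper_force: 0.0
```

```bash
python3 w.py; python3 bar.py
```

```text
t 37.8 F [ 0.09  0.13 -0.29 -0.01  0.83 -0.01] sd [0.55 0.45 0.27 0.02 0.01 0.02] w 0.3759736550295788 0.0 [0.6364 0.0935 0.2268] [  28.   12.  -22.   19.  -36. -131.]
tilt (58, 64, np.float64(0.002), -0.016, 0.02)
```

Emit:
{"name": "servo_tool", "arguments": {"commands": [[[0.62,0,0,-8,0,0,0],[0.62,0,0,-24,0,0,0],[0.62,0,0,-48,0,0,0],[0.62,0,0,-76,0,0,0],[0.62,0,0,-104,0,0,0]]]}}

```text
time_s: 38.35
tcp_pos: [0.5935, 0.0934, 0.3233]
ee_rot: [[-0.914, -0.001, 0.406], [-0.001, 1.0, -0.0], [-0.406, -0.0, -0.914]]
wrist_force: [0.4, 0.7, -0.1]
gripper_width: 0.383
gripper_force: 0.0
```

Emit:
{"name": "servo_tool", "arguments": {"commands": [[[0.62,15,0,-10,0,0,0],[0.62,40,0,-20,0,0,0],[0.62,65,0,-30,0,0,0],[0.62,85,0,-35,0,0,0],[0.62,95,0,-40,0,0,0]]]}}

```text
time_s: 38.85
tcp_pos: [0.4894, 0.093, 0.3201]
ee_rot: [[-0.914, -0.001, 0.406], [-0.001, 1.0, 0.0], [-0.406, -0.0, -0.914]]
wrist_force: [0.1, 0.9, 0.3]
gripper_width: 0.381
gripper_force: 0.0
```

Emit:
{"name": "servo_tool", "arguments": {"commands": [[[0.62,0,0,0,0,0,0],[0.62,0,0,0,0,0,0],[0.62,0,0,0,0,0,0],[0.62,0,0,0,0,0,0],[0.62,0,0,0,0,0,0]]]}}

```text
time_s: 39.35
tcp_pos: [0.4916, 0.0935, 0.3195]
ee_rot: [[-0.914, 0.0, 0.406], [-0.0, 1.0, -0.001], [-0.406, -0.001, -0.914]]
wrist_force: [-0.6, 0.0, 0.5]
gripper_width: 0.379
gripper_force: 0.0
```

```bash
python3 w.py; python3 bar.py; python3 - <<'E'
from station import r
import cv2
a=r.capture("scene")["pixels"][110:330,130:450,::-1];cv2.imwrite("pics/end.png",cv2.resize(a,None,fx=2.4,fy=2.4,interpolation=cv2.INTER_CUBIC))
E
```

```text
t 39.75 F [-0.32  0.23  0.05 -0.03  0.82 -0.01] sd [0.47 0.51 0.33 0.02 0.02 0.02] w 0.381443201408385 0.0 [0.4912 0.0935 0.3198] [  38.   -7.  -29.   19.  -51. -138.]
tilt (58, 64, np.float64(0.002), -0.016, 0.02)
```

View pics/end.png

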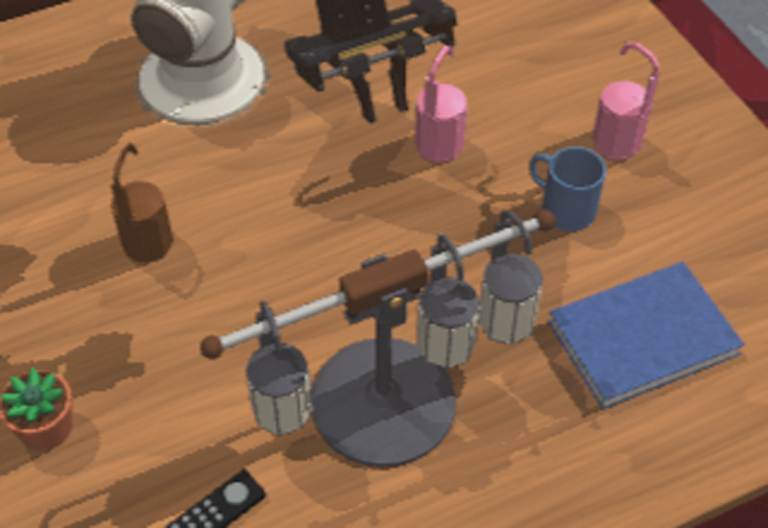

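All three lanterns hang on the rod, at crop (278,380), (447,315) and (512,290). The bar is level and the bystanders are untouched. I hand it in.

```bash
python3 -c "
from station import r
print(r.finish_job())"
```

```text
the job is handed in; nothing more can be done
None
```

I handed the job in at about 40 s: all three lanterns hang on the bar, the heavy one on the right and the two light ones on the left. The bar measured level (about 0.002 rad), and the mug, book, remote and succulent stayed where they were; the judge's verdict was not shown.

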